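# Grade the tack-test balls on the tipping ramp

## Robot

A 6-joint arm with a two-finger parallel gripper is mounted at the origin on a cart in front of the work surface, level with it; the furniture and walls round the work are solid. World frame = base frame: x ahead of the robot, y to its left, z up, the work surface at z = 0. Lengths are in mm, angles in rad, forces in N, time in s.
With the tool pointing down it reaches from about 375 to 925 mm from the base axis. Payload 5.7 kg.
Tool frame: the origin (TCP) lies midway between the tips of the shut fingers; the grasp point (between the pads) lies 19 mm behind it (bot.grip_point_offset is the distance from the TCP to the grasp point, in mm); x points along the fingers, y is the direction in which the jaws open and shut, and the axes are right-handed (so a half turn about x gives the same grasp; the last joint's range is limited). The gripper opens to 88 mm and grips with 3 to 60 N. Pads are 20 mm wide; open, the fingers measure 115 mm over their backs; the gripper's body (75 mm by 178 mm) begins 61 mm behind the grasp point.
Start: joints at [1.222, 0.359, 1.51, -0, 1.272, -0.115], TCP at [139, 583.645, 222.623] pointing down, gripper open.
Joint ranges: [-2.97, 2.97], [-1.01, 2.36], [0.21, 2.38], [-0.96, 4.11], [0.2, 2.71], [-2.98, 2.98]. Speed limits (rad/s): [2.39, 2.39, 3.14, 3.14, 3.14, 3.14].

## Interface

Orientations are given as a unit quaternion [w, x, y, z].
In Python, from rig import bot, optics gives the robot as it stands.
- The arm moves only by the shell command python3 -m inch 'ROWS'. ROWS is JSON, a list of rows, each a list of 7 numbers: the closure in counts, from 0 (fully open) to 255 (shut), then the shift along the world's x, y, z in cm, then the turn, a rotation vector about the world's x, y, z in degrees. In form: [[grip, x, y, z, ax, ay, az], ...]. A call has 1 to 12 rows; each row is the pose to reach, as a shift and turn from the pose commanded when the call began; what a row does not reach only later rows make up. A row lasts 1/12 s, in which the tool goes at most 41.7 mm and 7.16 degrees, less where a joint would pass 70% of its speed; a pose out of reach is approached as far as the arm can. A call with a gripper value outside its range is refused whole. The fingers move at their own pace and stop on an object; the grip force is fixed at half the most. Time passes only in rows, so rows that repeat a pose let the fingers close. It gives the time, the measured TCP pose, the force and the opening at its end, in the units of the state.
- bot.observe(): the state, without advancing time (a new reading comes with each control period).
- optics.camera(name): name is "side" or "top"; returns a dict with "image" (480x640x3 uint8, red, green, blue), "fx", "fy", "cx", "cy" (pixels), "R" (3x3) and "t" (3): a world point X has camera coordinates R X + t. Camera axes: x right, y down, z forward; pixel columns grow to the right and rows downward; lengths in mm; the calibration is good to about 2 mm. A picture is of the moment at which its call begins. There is no depth.
- bot.finish_job(): hands the job in, once; it reports no verdict.
The state is a dict: "clock": time; "q": joint angles; "qvel": joint speeds; "joint_torque": joint torques, N m; "eef_pos": TCP position; "orientation": TCP orientation; "force": force on the tool from outside, world axes, zero at the start; "torque": the same for the moment, N m; "finger_gap": finger opening in mm.
Only numpy, scipy, OpenCV 4.12 (cv2) and the standard library are available. Lean on these libraries where they do the work, as an engineer would, in place of code of your own. Each camera call takes 0.05 s, during which the arm holds its last target.

## Task

Put the three loose steel balls from their stands into the tipping tray at the head of the grading ramp and let go of them; then squeeze the trigger in the lever's grip and swing the lever all the way down, so that the tray tips all three together onto the ramp and each ball drops through the slot of its size into the pocket below. Leave the lever down, and do not shift or knock over the vial, the dropper bottle and the brass weight that stand among the balls.

Things in the scene. Friction and masses are not known exactly. Their poses are not given: they have to be found in the camera images.
- grader: Grading ramp, fixed. Origin on the bench under the tray's axle; x points downhill, z up, y to the lever's side. From above the origin (118 mm up) a V trough falls 14 degrees for 210 mm to an end wall; side panels 82 mm apart outside, tops 29 mm over the V bottom. Three slots in its bottom widen downhill: a ball drops through the first that is wider than it. Any order of balls works.
- tray_drop (a point): Point on the V bottom of the tipping tray, on its middle line, 40 mm from the lip at the ramp: let balls go over it, centres some 40 mm above it. Axes as the grader's while the lever is up (they turn with it). Tray: V of 30 degree flanks, 68 mm wide, 118 mm from lip to back wall, side lips 27 mm above the V bottom. It leans back 10 degrees, so balls run to the back wall and queue up.
- axle (a point): Middle of the axle about which tray and lever turn together, 108 mm above the bench top, straight above the grader's origin; it lies along the grader's y. Beside the lever, toward the ramp, a quadrant plate (82 mm out along y) rises to 188 mm.
- lever_grip (a point): Centre of the lever's black grip, 130 mm from the axle, in the plane 100 mm to the +y side of the ramp's middle. The lever rises downhill, 52 degrees above level when up, 23 when down. Grip: 70 mm along the lever, 16 mm wide along the grader's y, trigger bar on its ramp side. Take it from above, one finger on the bar, one on the far side of the grip. Axes as the grader's while it is up.
- trigger (a joint): Trigger bar of the grip, dark steel, 54 x 6 x 16 mm, 33 mm from the ramp's panel: 0 out (latched), 0.0065 m squeezed home toward +y, 3 to 6 N. Its outer face is 21 mm from the grip's centre, 14.5 mm squeezed; bar and grip are 29 mm wide together, 22.5 mm squeezed. Above 0.0048 m the latch is free; it catches only with the lever up. It springs back when let go of.
- tip_lever (a joint): Angle of tray and lever about the axle: 0 lever up (latched, tray leaning back), 0.5 rad lever fully down (tray tipped 19 degrees toward the ramp). It turns only when the trigger is squeezed; it then needs about 5 N at the grip and stays where it is left. Positive turns the grip downhill and down.
- ball_small_center (a point): Bare polished steel ball, 16 mm diameter (the smallest of 16, 24 and 32 mm); this point is its centre, at the start 64 mm above z = 0, on a slim fixed stand: round base 32 mm wide, 14 mm high, 10 mm stem, 14 mm wide rubber ring at 55 mm height. It rolls freely once off it. The stands change places.
- ball_medium_center (a point): Bare polished steel ball, 24 mm diameter (the middle of 16, 24 and 32 mm); this point is its centre, at the start 68 mm above z = 0, on a slim fixed stand: round base 32 mm wide, 14 mm high, 10 mm stem, 14 mm wide rubber ring at 55 mm height. It rolls freely once off it. The stands change places.
- ball_large_center (a point): Bare polished steel ball, 32 mm diameter (the biggest of 16, 24 and 32 mm); this point is its centre, at the start 72 mm above z = 0, on a slim fixed stand: round base 32 mm wide, 14 mm high, 10 mm stem, 14 mm wide rubber ring at 55 mm height. It rolls freely once off it. The stands change places.
- pocket_small (a point): Middle of the floor of the small pocket, under the slot of the ramp that is 18.5 mm wide and 66 mm long; the pocket is about 66 mm long along the grader's x, 72 mm wide and 47 mm deep to the bottom of the V. Axes as the grader's.
- pocket_medium (a point): Middle of the floor of the medium pocket, under the slot of the ramp that is 26.5 mm wide and 58 mm long; the pocket is about 58 mm long along the grader's x, 72 mm wide and 47 mm deep to the bottom of the V. Axes as the grader's.
- pocket_large (a point): Middle of the floor of the large pocket, under the slot of the ramp that is 35.5 mm wide and 60 mm long; the pocket is about 60 mm long along the grader's x, 72 mm wide and 47 mm deep to the bottom of the V. Axes as the grader's.
- white_vial_center (a point): Bystander: white screw vial with a black cap, 27 mm diameter, 56 mm high, loose; this point is half-way up. Leave it alone.
- dropper_center (a point): Bystander: brown dropper bottle with a black top, 31 mm diameter, 92 mm high, loose; this point is half-way up. Leave it alone.
- brass_weight_center (a point): Bystander: brass weight with a knob, 30 mm diameter, 44 mm high, loose; this point is half-way up. Leave it alone.

How it is judged (in metres and radians):
On the way, in this order (a step that is already met when the one before it is completed fails the run):
1. all three balls lie in the tipping tray (x of ball_small_center in the frame of tray_drop between -0.085 and 0.04 m and y of ball_small_center in the frame of tray_drop between -0.034 and 0.034 m and z of ball_small_center in the frame of tray_drop between -0.02 and 0.032 m and x of ball_medium_center in the frame of tray_drop between -0.085 and 0.04 m and y of ball_medium_center in the frame of tray_drop between -0.034 and 0.034 m and z of ball_medium_center in the frame of tray_drop between -0.02 and 0.032 m and x of ball_large_center in the frame of tray_drop between -0.085 and 0.04 m and y of ball_large_center in the frame of tray_drop between -0.034 and 0.034 m and z of ball_large_center in the frame of tray_drop between -0.02 and 0.032 m), for 0.3 s.
2. the lever is swung fully down (value of joint tip_lever above 0.42 rad), for 0.2 s.
At the end, for the whole second after the job is handed in: Each ball is down in the pocket under the slot of its size: its centre between that pocket's walls and less than 35 mm above the pocket's floor; and the lever is left down (beyond 0.42 of 0.5 rad) (x of ball_small_center in the frame of pocket_small between -0.033 and 0.033 m and y of ball_small_center in the frame of pocket_small between -0.036 and 0.036 m and z of ball_small_center in the frame of pocket_small between -0.02 and 0.035 m and x of ball_medium_center in the frame of pocket_medium between -0.029 and 0.029 m and y of ball_medium_center in the frame of pocket_medium between -0.036 and 0.036 m and z of ball_medium_center in the frame of pocket_medium between -0.02 and 0.035 m and x of ball_large_center in the frame of pocket_large between -0.031 and 0.031 m and y of ball_large_center in the frame of pocket_large between -0.036 and 0.036 m and z of ball_large_center in the frame of pocket_large between -0.02 and 0.035 m and value of joint tip_lever above 0.42 rad); the robot touches nothing.
It fails at once if the vial, the dropper bottle or the brass weight was shifted more than 30 mm or tilted more than 0.4 rad (distance of any of white_vial_center, dropper_center, brass_weight_center from where it was at the start of the episode above 0.03 m or angle between any of white_vial_center, dropper_center, brass_weight_center's own z axis and vertical above 0.4 rad).
It also fails if it takes over 69 s, if anything falls off the work surface, if the arm or the gripper's body presses on something with over 40 N, if the wrist force passes 120 N, or if a joint passes its speed limit or range.

## Working session

There is one attempt and no reset: what is moved stays moved. The work goes in short steps, Python scripts to look and compute and a shell command to move; the robot and the scene stay as the last step left them, time stands still between calls to the robot, and variables do not carry over. Pictures are saved under pics/ and viewed, and the job is handed in when it is done.

```bash
ls; mkdir -p pics; python3 - <<'E'
from rig import bot, optics
import cv2,json
print(bot.observe())
for n in ("side","top"):
    c=optics.camera(n)
    cv2.imwrite(f"pics/{n}0.png",c["image"][:,:,::-1])
    print(n,c["fx"],c["fy"],c["cx"],c["cy"],c["R"],c["t"])
E
```

```text
pics
{'clock': 0.0, 'q': array([ 1.22189837e+00,  3.59497808e-01,  1.51144847e+00,  1.23502907e-05,
        1.27249567e+00, -1.15126898e-01]), 'qvel': array([ 0.00104644,  0.0018975 , -0.00013035, -0.00210132,  0.00054603,
        0.00046744]), 'joint_torque': array([ 2.38860939e-04, -5.15364861e+01, -2.70729411e+01,  6.75403420e-02,
        3.50815896e-02, -1.06607126e-04]), 'eef_pos': array([138.76571473, 583.01119384, 221.80778129]), 'orientation': array([ 0.7021271 ,  0.08182837,  0.7024359 , -0.08309907]), 'force': array([ 0.154003  ,  1.79778725, -0.77238142]), 'torque': array([ 0.06311937,  0.04215463, -0.03088977]), 'finger_gap': 87.61419332479697}
side 500.3889430054589 500.3889430054589 322.5285369290265 245.86345326199887 [[ 0.95843786 -0.28517755 -0.00840431]
 [-0.1584087  -0.5074255  -0.84701006]
 [ 0.2372837   0.81313782 -0.53151042]] [-584.13848365   79.06274887  985.95254433]
top 522.7097167945103 522.7097167945103 309.81005565759983 238.0724625933165 [[-0.02179065 -0.99958404  0.01889211]
 [-0.98140361  0.01778197 -0.1911302 ]
 [ 0.19071476 -0.02270563 -0.98138287]] [-242.91893159  578.60942159 1003.51374169]
```

View pics/side0.png

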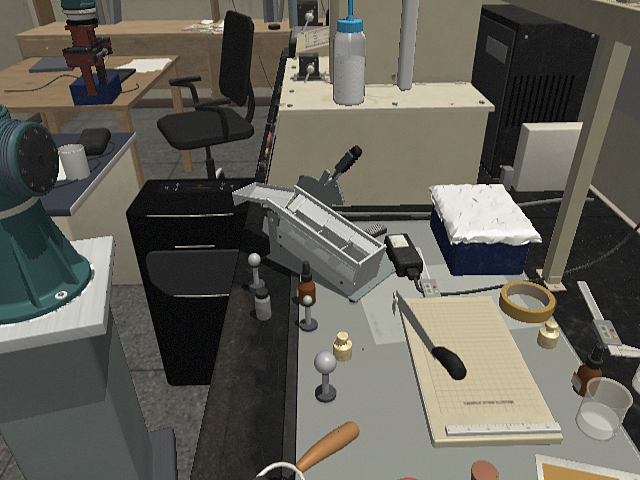

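View pics/top0.png

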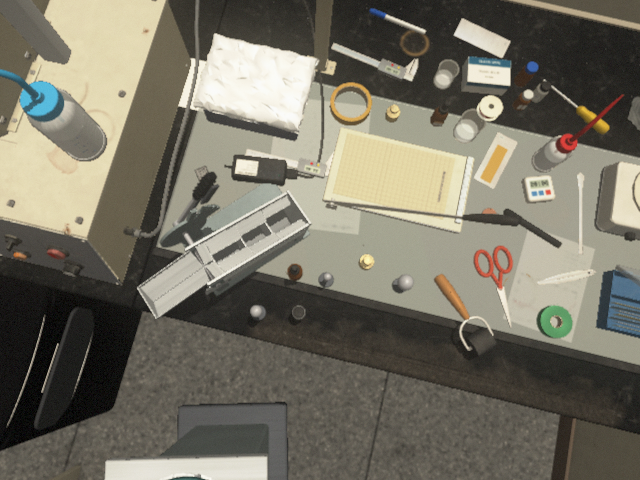

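```bash
python3 - <<'E'
import cv2
s=cv2.imread("pics/side0.png");t=cv2.imread("pics/top0.png")
cv2.imwrite("pics/s1.png",cv2.resize(s[140:410,220:420],None,fx=3.9,fy=2.2*1,interpolation=cv2.INTER_CUBIC) if 0 else cv2.resize(s[230:410,230:400],None,fx=3.3,fy=3.3,interpolation=cv2.INTER_CUBIC))
cv2.imwrite("pics/s2.png",cv2.resize(s[130:310,225:425],None,fx=3.3,fy=3.3,interpolation=cv2.INTER_CUBIC))
cv2.imwrite("pics/t1.png",cv2.resize(t[150:340,130:430],None,fx=2.66,fy=2.66,interpolation=cv2.INTER_CUBIC))
E
```

```text
(no output)
```

View pics/s1.png

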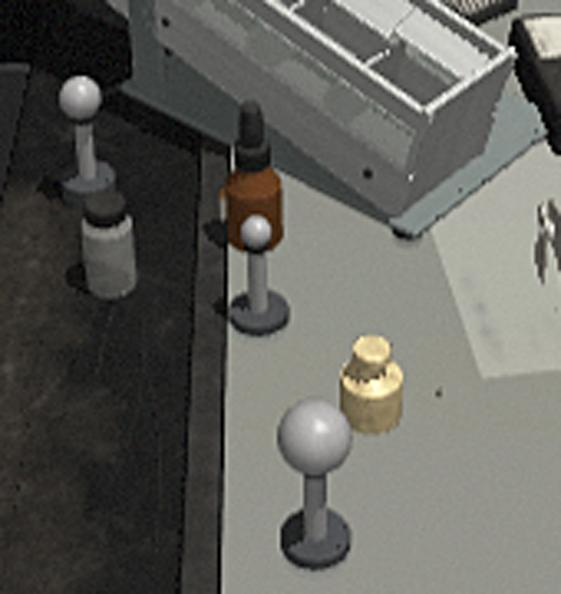

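View pics/s2.png

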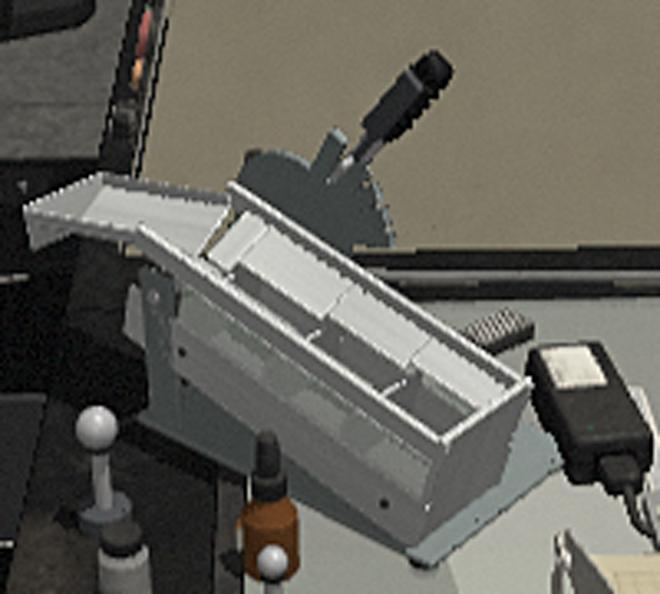

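View pics/t1.png

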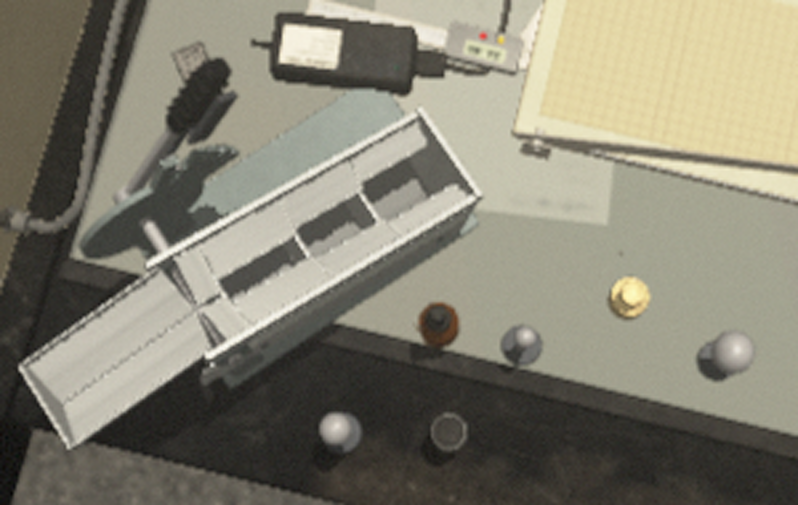

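```bash
cat > h.py <<'E'
from rig import bot, optics
import numpy as np, cv2
def cams():
    return {n:optics.camera(n) for n in ("side","top")}
def P(c): 
    K=np.array([[c["fx"],0,c["cx"]],[0,c["fy"],c["cy"]],[0,0,1]]); return K@np.c_[np.array(c["R"]),np.array(c["t"])]
def tri(C,ps,pt):
    X=cv2.triangulatePoints(P(C["side"]),P(C["top"]),np.float64(ps).reshape(2,1),np.float64(pt).reshape(2,1)).ravel();X=X[:3]/X[3]
    e=[np.round(proj(C[n],X)-p,1) for n,p in (("side",ps),("top",pt))]
    return X,e
def proj(c,X):
    u=P(c)@np.append(X,1); return u[:2]/u[2]
def plane(c,p,z):
    R=np.array(c["R"]);t=np.array(c["t"]);o=-R.T@t
    d=R.T@np.array([(p[0]-c["cx"])/c["fx"],(p[1]-c["cy"])/c["fy"],1]); return o+d*(z-o[2])/d[2]
E
python3 - <<'E'
from h import *
C=cams()
B={"S":((307.6,300.6),(327,276.7),64),"M":((254.2,260.3),(258.2,312),68),"L":((325.5,362.4),(405.9,282.3),72)}
for k,(s,t,z) in B.items():
    print(k,*tri(C,s,t),plane(C["top"],t,z),plane(C["side"],s,z))
f=lambda p:np.array(p)/3.3+(225,130)
g=lambda p:np.array(p)/2.66+(130,150)
G={"+up":((232,184),(148,264)),"+dn":((527,383),(420,109)),"-dn":((445,440),(480,196)),"-up":((140,230),(208,357)),
 "traybackR":((26,209),(73,446)),"traybackL":((101,173),(21,368)),"grip tip":((437,66),(220,70))}
for k,(s,t) in G.items(): print(k,*tri(C,f(s),g(t)))
E
```

```text
S [ 495.87924156 -287.19959729   64.11381467] [array([-1.5,  0.3]), array([ 0.2, -1.2])] [ 493.50075202 -286.82843837   64.        ] [ 498.56935501 -287.06000599   64.        ]
M [ 429.47240741 -150.62005859   71.03453022] [array([-1.9,  0.3]), array([ 0.1, -1.7])] [ 426.39906278 -150.12892007   68.        ] [ 433.53600043 -146.13396494   68.        ]
L [ 480.35026526 -442.06943389   75.154718  ] [array([-1.8,  0.3]), array([ 0.2, -1.2])] [ 478.37984806 -442.27148146   72.        ] [ 483.80254635 -439.15700933   72.        ]
+up [542.35164336 -24.15943518 149.60507676] [array([-1.7,  0.3]), array([ 0.2, -1.8])]
+dn [ 664.49326161 -212.41866939   95.33941222] [array([-1. ,  0.3]), array([ 0.2, -0.8])]
-dn [ 597.94826248 -256.12742527   98.23443976] [array([-2. ,  0.5]), array([ 0.3, -1.7])]
-up [476.89191716 -66.08007484 148.40929982] [array([-1.6,  0.3]), array([ 0.2, -1.6])]
traybackR [420.4205458   29.89663921 125.48109615] [array([-1.8,  0.3]), array([ 0.1, -2. ])]
traybackL [474.99917955  67.50533068 125.97085546] [array([-1.8,  0.3]), array([ 0.2, -2. ])]
grip tip [652.26544017 -86.35096917 236.15063427] [array([-1.2,  0.3]), array([ 0.3, -1.2])]
```

```bash
python3 - <<'E'
from h import *
C=cams()
g=lambda p:np.array(p)/2.66+(130,150)
for k,p,z in (("vial",(449,430),56),("dropper",(438,316),92),("brass",(630,297),44)): print(k,plane(C["top"],g(p),z).round())
O=np.array([514.8,-54.1,0]);u=np.array([.5417,-.8406,0]);v=np.array([.8406,.5417,0])
T=lambda x,y,z:O+x*u+y*v+[0,0,z]
D={"grip":T(80,100,210.4),"drop":T(-41.1,0,111),"bodyA":T(42,186,271),"bodyB":T(118,186,271),"e0":T(-10,41,149),"e1":T(214,41,96),"e2":T(-122.6,34,124),"q":T(0,82,188)}
for n,c in C.items():
    im=c["image"][:,:,::-1].copy()
    for k,X in D.items():
        p=proj(c,X); cv2.circle(im,tuple(int(round(a)) for a in p),2,(0,0,255),-1); cv2.putText(im,k,(int(p[0])+3,int(p[1])),0,.35,(255,0,255),1)
    cv2.imwrite(f"pics/{n}_chk.png",cv2.resize(im[0:360,0:440] if n=="top" else im[80:320,180:500],None,fx=1.66 if n=="top" else 2.4,fy=1.66 if n=="top" else 2.4,interpolation=cv2.INTER_CUBIC))
    for k,X in D.items(): print(n,k,proj(c,X).round(),X.round())
st=bot.observe()
from scipy.spatial.transform import Rotation as Rn
q=st["orientation"];print(Rn.from_quat(q,scalar_first=True).as_matrix().round(3))
E
```

```text
vial [ 426. -229.   56.]
dropper [ 507. -223.   92.]
brass [ 525. -370.   44.]
side grip [348. 160.] [642. -67. 210.]
side drop [270. 205.] [493. -20. 111.]
side bodyA [360. 115.] [694.  11. 271.]
side bodyB [391. 122.] [735. -53. 271.]
side e0 [294. 186.] [544. -23. 149.]
side e1 [384. 246.] [ 665. -212.   96.]
side e2 [255. 183.] [477.  67. 124.]
side q [311. 163.] [584. -10. 188.]
top grip [204. 185.] [642. -67. 210.]
top drop [187. 277.] [493. -20. 111.]
top bodyA [151. 146.] [694.  11. 271.]
top bodyB [190. 122.] [735. -53. 271.]
top e0 [186. 247.] [544. -23. 149.]
top e1 [288. 190.] [ 665. -212.   96.]
top e2 [138. 285.] [477.  67. 124.]
top q [174. 221.] [584. -10. 188.]
[[-0.     0.232  0.973]
 [-0.001  0.973 -0.232]
 [-1.    -0.001 -0.   ]]
```

View pics/top_chk.png

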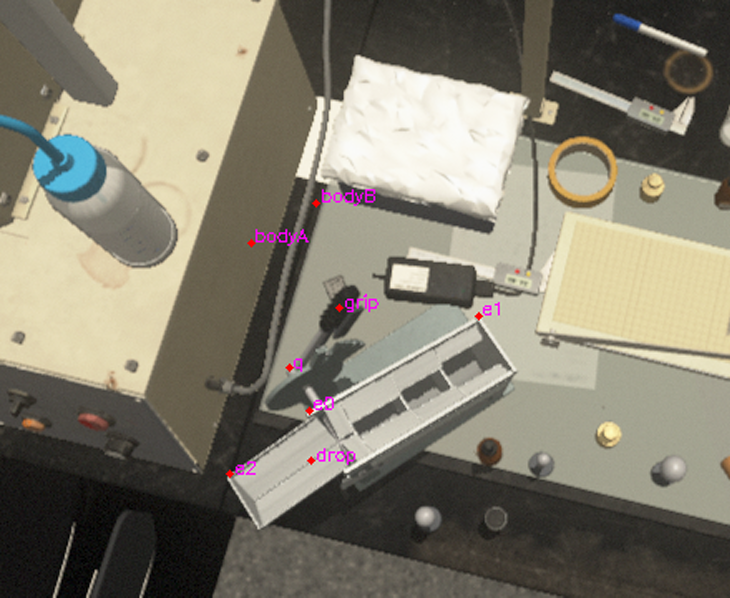

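View pics/side_chk.png

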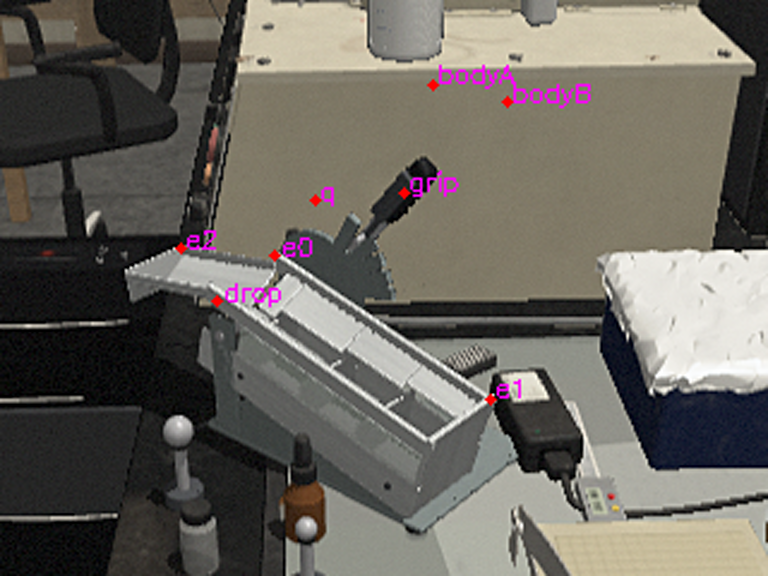

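```bash
python3 - <<'E'
from h import *
C=cams()
for p in ((200,470),(285,220),(318,100)): print(plane(C["top"],np.array(p)/1.66,0).round())
# top corners of box: top view front-right-of-top (145,395); side (240,68)
print(tri(C,np.array((240,68))/2.4+(180,80),np.array((145,395))/1.66))
E
```

```text
[496. 143.   0.]
[829.  46.   0.]
[1004.    5.    0.]
(array([544.27345383, 107.23834817, 269.74347269]), [array([-2.5,  0.5]), array([ 0.4, -3.1])])
```

```bash
python3 -m inch '[[0,4,-4,8,0,0,-14],[0,25,-33,11,0,0,-80],[0,25,-33,11,0,0,-80],[0,25,-33,11,0,0,-80],[0,25,-33,11,0,0,-80],[0,25,-33,11,0,0,-80],[0,25,-33,11,0,0,-80],[0,25,-33,11,0,0,-80],[0,25,-33,11,0,0,-80],[0,25,-33,11,0,0,-80],[0,25,-33,11,0,0,-80],[0,25,-33,11,0,0,-80]]'
```

```text
clock: 1.4
eef_pos: [392.1, 250.7, 333.9]
orientation: [0.483, 0.518, 0.481, -0.516]
force: [-0.5, 0.8, -0.1]
finger_gap: 87.8
```

```bash
python3 -m inch '[[120,4.1,-40.3,-8,0,0,-53.8],[120,4.1,-40.3,-8,0,0,-53.8],[120,4.1,-40.3,-8,0,0,-53.8],[120,4.1,-40.3,-8,0,0,-53.8],[120,4.1,-40.3,-8,0,0,-53.8],[120,4.1,-40.3,-8,0,0,-53.8],[120,4.1,-40.3,-8,0,0,-53.8],[120,4.1,-40.3,-8,0,0,-53.8],[120,4.1,-40.3,-8,0,0,-53.8],[120,4.1,-40.3,-18,0,0,-53.8],[120,4.1,-40.3,-18,0,0,-53.8],[120,4.1,-40.3,-22,0,0,-53.8]]'
python3 - <<'E'
from h import *
from scipy.spatial.transform import Rotation as Rn
C=cams(); s=bot.observe(); print(s)
print(Rn.from_quat(s["orientation"],scalar_first=True).as_matrix().round(3))
for n,c in C.items():
    cv2.imwrite(f"pics/{n}2.png",c["image"][:,:,::-1]); p=proj(c,s["eef_pos"]); print(n,p)
    x,y=p.astype(int); x=max(100,x);y=max(75,y)
    cv2.imwrite(f"pics/{n}2c.png",cv2.resize(c["image"][y-75:y+75,x-100:x+100,::-1],None,fx=4,fy=4,interpolation=cv2.INTER_CUBIC))
E
```

```text
clock: 2.4
eef_pos: [431.0, -147.2, 139.4]
orientation: [0.201, 0.679, 0.199, -0.677]
force: [0.9, 0.2, 0.2]
finger_gap: 46.3
{'clock': 2.5, 'q': array([-4.79679056e-01,  2.60305578e-01,  1.92135231e+00,  3.14283619e-04,
        9.71612918e-01,  5.18728182e-01]), 'qvel': array([ 0.03109318, -0.08957387, -0.08029699,  0.00684269,  0.12855682,
        0.01829745]), 'joint_torque': array([ -1.23019394, -36.40159607, -22.00477123,  -0.04705734,
        -1.68739971,  -0.15714468]), 'eef_pos': array([ 425.43201463, -143.53440336,  135.08436565]), 'orientation': array([-0.19662692, -0.67543895, -0.2024826 ,  0.68126418]), 'force': array([-0.80403458,  1.0912411 , -0.27454403]), 'torque': array([-0.06991365,  0.23200514, -0.03651323]), 'finger_gap': 46.50304107062677}
[[-0.01   0.541 -0.841]
 [ 0.006 -0.841 -0.542]
 [-1.    -0.01   0.006]]
side [246.4494977  229.20170284]
top [251.72363973 310.68845736]
```

View pics/side2c.png

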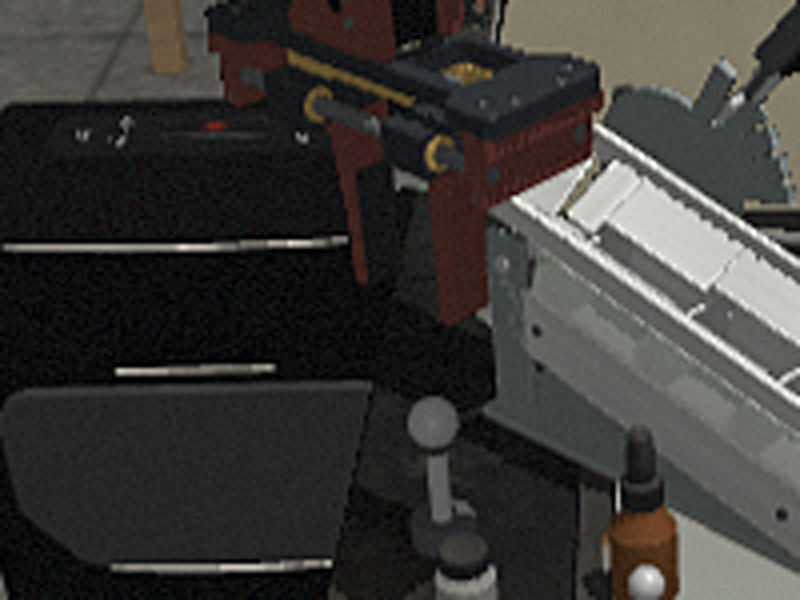

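View pics/top2c.png

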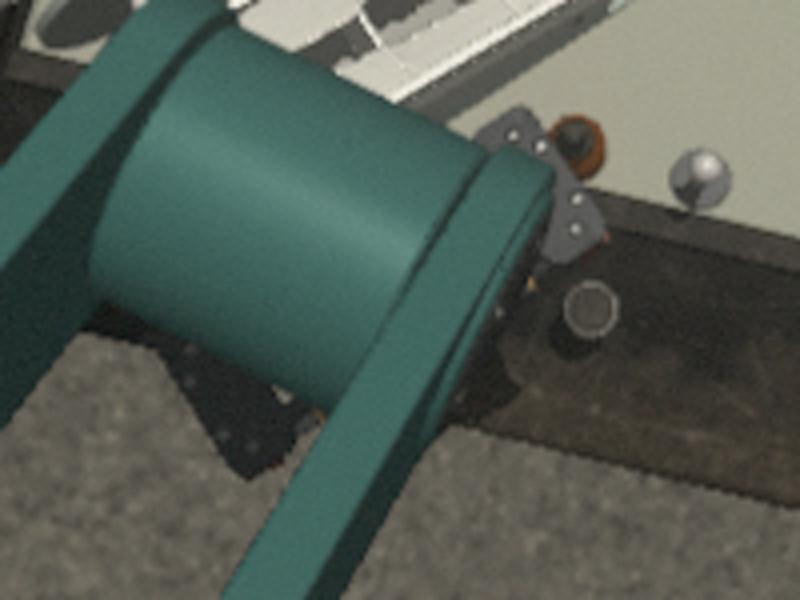

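```bash
python3 -m inch '[[120,0,0,0,0,0,0],[120,0,0,0,0,0,0],[120,0,0,0,0,0,0]]'
cat > look.py <<'E'
import sys
from h import *
tag=sys.argv[1]; c=optics.camera("side"); s=bot.observe(); print(s["eef_pos"].round(1),s["finger_gap"].round(1),s["force"].round(1),s["qvel"].round(3))
p=proj(c,s["eef_pos"]);print(p.round(1))
x,y=(int(a) for a in p); 
if len(sys.argv)>2: x,y=int(sys.argv[2]),int(sys.argv[3])
im=c["image"][y-75:y+75,x-100:x+100,::-1]
cv2.imwrite(f"pics/{tag}.png",cv2.resize(im,None,fx=4,fy=4,interpolation=cv2.INTER_CUBIC))
E
python3 look.py m3
```

```text
clock: 2.75
eef_pos: [431.4, -145.4, 142.4]
orientation: [0.201, 0.679, 0.199, -0.677]
force: [0.2, -0.3, -0.1]
finger_gap: 46.5Traceback (most recent call last):
  File "look.py", line 3, in <module>
    tag=sys.argv[1]; c=optics.camera("side"); s=bot.observe(); print(s["eef_pos"].round(1),s["finger_gap"].round(1),s["force"].round(1),s["qvel"].round(3))
                                                                                           ^^^^^^^^^^^^^^^^^^^^^
AttributeError: 'float' object has no attribute 'round'
```

```bash
sed -i 's/s\["finger_gap"\].round(1)/s["finger_gap"]/' look.py; python3 look.py m3; python3 - <<'E'
from h import *
for i in range(3): print(bot.observe()["eef_pos"], bot.observe()["q"])
E
```

```text
[ 431.2 -145.5  142.2] 46.513234989106984 [ 0.2  0.4 -0.6] [-0.004  0.004  0.01  -0.002 -0.007  0.   ]
[249.5 225.8]
[ 431.18945403 -145.45399189  142.18083851] [-4.77507586e-01  2.49751405e-01  1.91322596e+00  2.42394931e-04
  9.74365937e-01  5.19303615e-01]
[ 431.18945403 -145.45399189  142.18083851] [-4.77507586e-01  2.49751405e-01  1.91322596e+00  2.42394931e-04
  9.74365937e-01  5.19303615e-01]
[ 431.18945403 -145.45399189  142.18083851] [-4.77507586e-01  2.49751405e-01  1.91322596e+00  2.42394931e-04
  9.74365937e-01  5.19303615e-01]
```

View pics/m3.png

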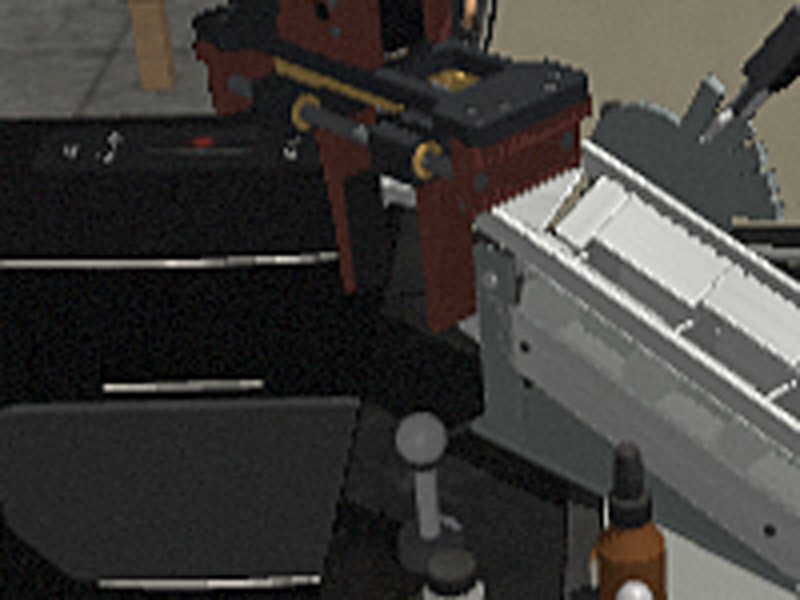

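```bash
python3 -m inch '[[120,0,-0.1,-3,0,0,0],[120,0,-0.1,-6,0,0,0],[120,0,-0.1,-9,0,0,0],[120,0,-0.1,-9,0,0,0],[120,0,-0.1,-9,0,0,0],[120,0,-0.1,-9,0,0,0]]'; python3 look.py m4 
```

```text
clock: 3.35
eef_pos: [430.7, -146.7, 51.6]
orientation: [0.2, 0.679, 0.199, -0.678]
force: [-0.5, -0.7, 0.4]
finger_gap: 46.2
[ 431.1 -147.    51.9] 46.48189557068138 [-0.4  0.6  0.1] [-0.002 -0.007  0.001 -0.    -0.009 -0.003]
[253.7 267.9]
```

View pics/m4.png

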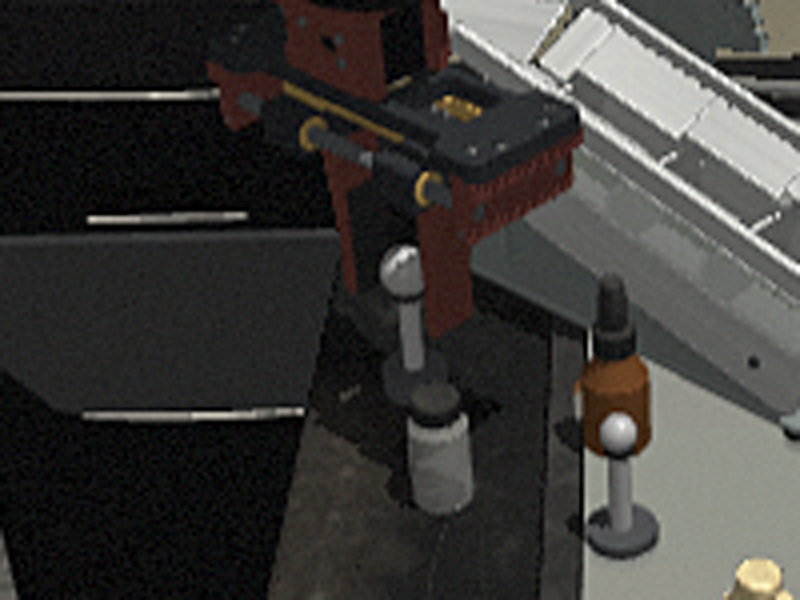

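```bash
python3 -m inch '[[200,0,0,0,0,0,0],[200,0,0,0,0,0,0],[200,0,0,0,0,0,0],[200,0,0,0,0,0,0],[210,0,0,0,0,0,0],[210,0,0,0,0,0,0]]'; python3 look.py m5 
```

```text
clock: 3.9
eef_pos: [429.8, -146.5, 50.3]
orientation: [0.2, 0.678, 0.2, -0.678]
force: [-0.3, 0.8, 4.2]
finger_gap: 22.5
[ 429.8 -146.5   50.3] 22.79640236894362 [-0.7  0.3  5.6] [ 0.001  0.001 -0.    -0.001 -0.001  0.001]
[253.1 268.6]
```

View pics/m5.png

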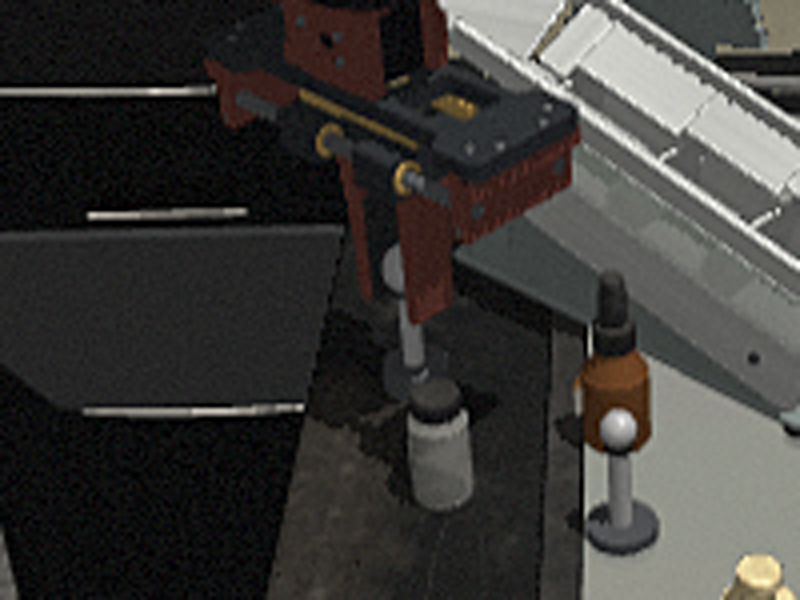

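```bash
python3 -m inch '[[210,0,0,1,0,0,0],[210,0,0,3,0,0,0],[210,0,0,6,0,0,0],[210,0,0,9.5,0,0,0],[210,0,0,12,0,0,0],[210,0,0,12,0,0,0],[210,0,0,12,0,0,0]]'; python3 look.py m6 
```

```text
clock: 4.53
eef_pos: [430.5, -146.9, 171.0]
orientation: [0.2, 0.679, 0.199, -0.678]
force: [0.6, -1.0, -0.2]
finger_gap: 22.4
[ 429.4 -146.3  169.7] 22.874748904618823 [-0.5  0.5 -1.2] [-0.001  0.027  0.026 -0.001 -0.001 -0.001]
[247.2 212.6]
```

View pics/m6.png

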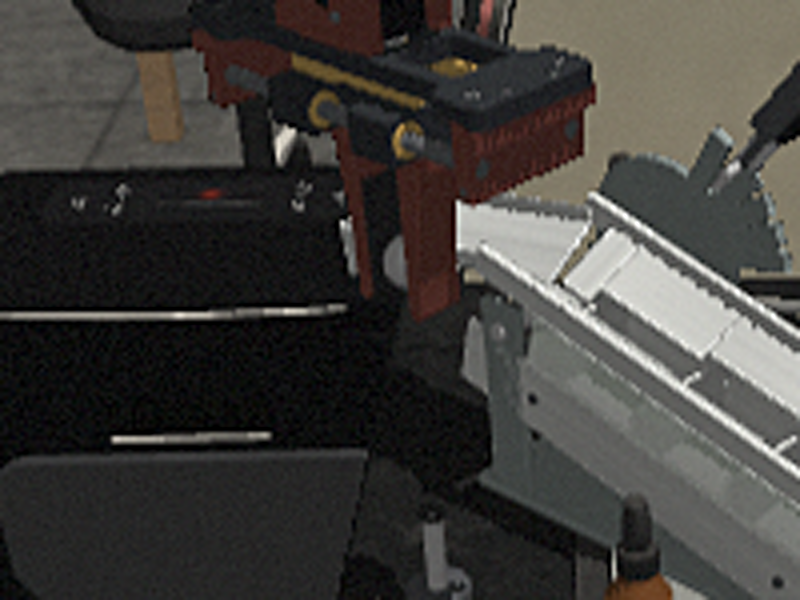

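```bash
python3 -m inch '[[210,2,4,1,0,0,0],[210,4,8,1,0,0,0],[210,6.2,12.7,1,0,0,0],[210,6.2,12.7,1,0,0,0],[210,6.2,12.7,0,0,0,0],[210,6.2,12.7,-2,0,0,0],[210,6.2,12.7,-2,0,0,0],[210,6.2,12.7,-2,0,0,0]]'; python3 look.py m7 
```

```text
clock: 5.25
eef_pos: [488.9, -19.6, 147.6]
orientation: [-0.199, -0.676, -0.201, 0.68]
force: [0.1, 0.9, -0.3]
finger_gap: 22.1
[490.  -19.9 148.7] 22.890154308629747 [ 0.4 -0.8 -0.7] [-0.004 -0.022 -0.026 -0.001  0.001  0.003]
[267.8 189. ]
```

View pics/m7.png

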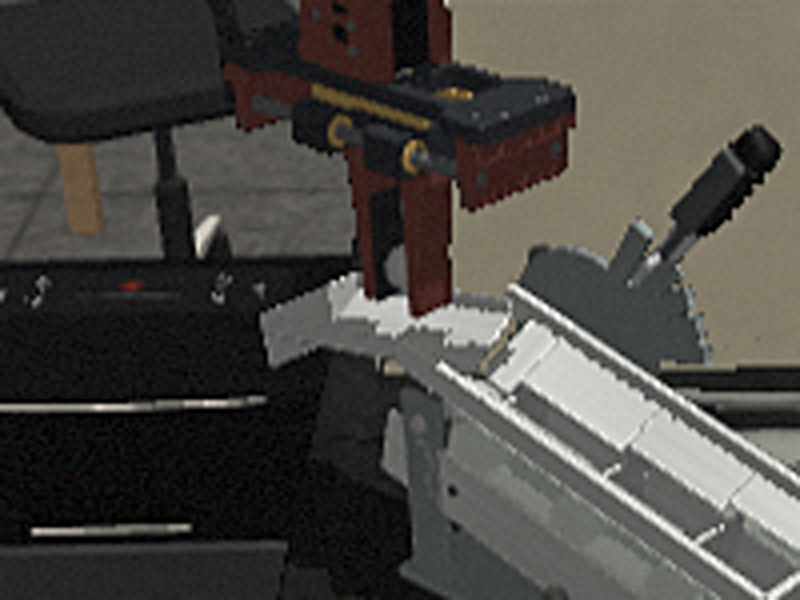

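```bash
python3 -m inch '[[210,0.2,0,-1,0,0,0],[210,0.2,0,-1.7,0,0,0],[210,0.2,0,-1.7,0,0,0],[210,0.2,0,-1.7,0,0,0],[190,0.2,0,-1.7,0,0,0],[165,0.2,0,-1.7,0,0,0],[150,0.2,0,-1.7,0,0,0],[150,0.2,0,-1.7,0,0,0],[150,0.2,0,1.5,0,0,0],[150,0.2,0,5,0,0,0],[150,0.2,0,5,0,0,0]]'; python3 look.py m8 
```

```text
clock: 6.22
eef_pos: [497.6, -20.0, 205.6]
orientation: [0.201, 0.681, 0.198, -0.675]
force: [0.8, -0.8, -0.9]
finger_gap: 36.4
[496.5 -19.9 203.4] 35.87317416816596 [ 1.5 -0.3 -0.4] [-0.002  0.039  0.065 -0.001 -0.035 -0.001]
[269.3 163.2]
```

View pics/m8.png

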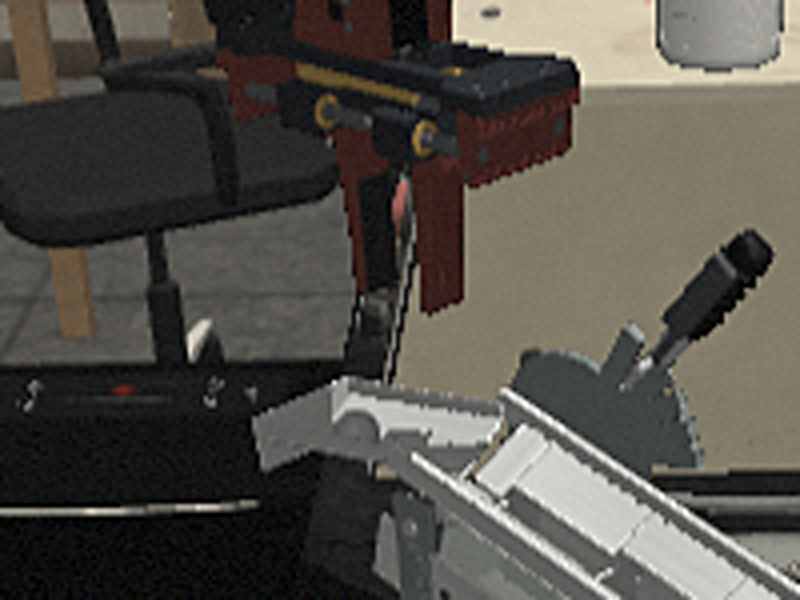

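```bash
python3 -m inch '[[150,0.2,-4,0,0,0,0],[150,0.2,-8,0,0,0,0],[150,0.2,-12,0,0,0,0],[150,0.2,-16,0,0,0,0],[150,0.2,-20,-1,0,0,0],[150,0.2,-24,-4,0,0,0],[150,0.2,-26.7,-7,0,0,0],[150,0.2,-26.7,-7,0,0,0],[150,0.2,-26.7,-7,0,0,0],[150,0.2,-26.7,-7,0,0,0],[150,0.2,-26.7,-7,0,0,0]]'; python3 look.py s1 
python3 - <<'E'
from h import *
c=optics.camera("top");cv2.imwrite("pics/top3.png",c["image"][:,:,::-1])
E
```

```text
clock: 7.18
eef_pos: [495.9, -285.2, 130.7]
orientation: [0.2, 0.678, 0.2, -0.678]
force: [-0.4, 0.3, -0.2]
finger_gap: 36.2
[ 496.2 -285.2  131.1] 36.17820902862628 [-1.  -0.4  0.6] [ 0.003 -0.007 -0.002 -0.002 -0.003 -0.002]
[304.8 267.2]
```

View pics/s1.png

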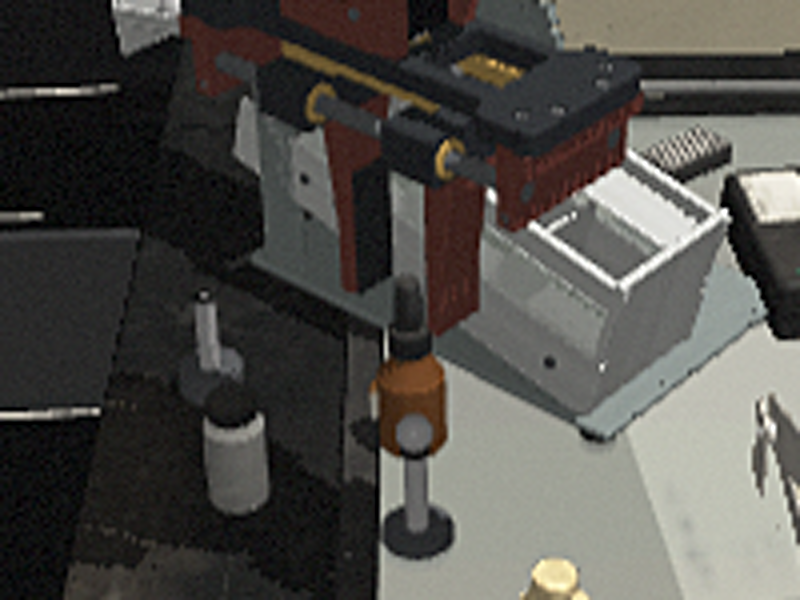

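View pics/top3.png

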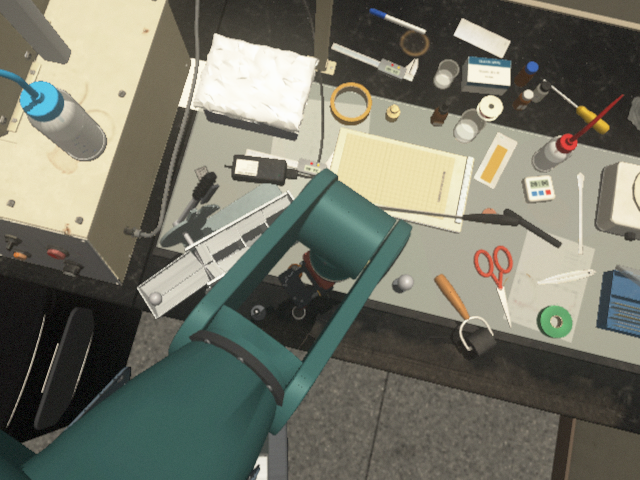

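```bash
python3 -m inch '[[150,0.15,-0.2,-2.5,0,0,0],[150,0.15,-0.2,-5,0,0,0],[150,0.15,-0.2,-7.7,0,0,0],[150,0.15,-0.2,-7.7,0,0,0],[150,0.15,-0.2,-7.7,0,0,0],[150,0.15,-0.2,-7.7,0,0,0]]'; python3 look.py s2 

```

```text
clock: 7.78
eef_pos: [498.1, -288.4, 54.6]
orientation: [0.2, 0.679, 0.2, -0.678]
force: [0.3, -0.2, -0.3]
finger_gap: 36.1
[ 498.5 -288.8   55. ] 36.31961945036188 [-0.3  0.8  0.4] [-0.005 -0.004 -0.003 -0.    -0.007  0.001]
[307.9 305.5]
```

View pics/s2.png

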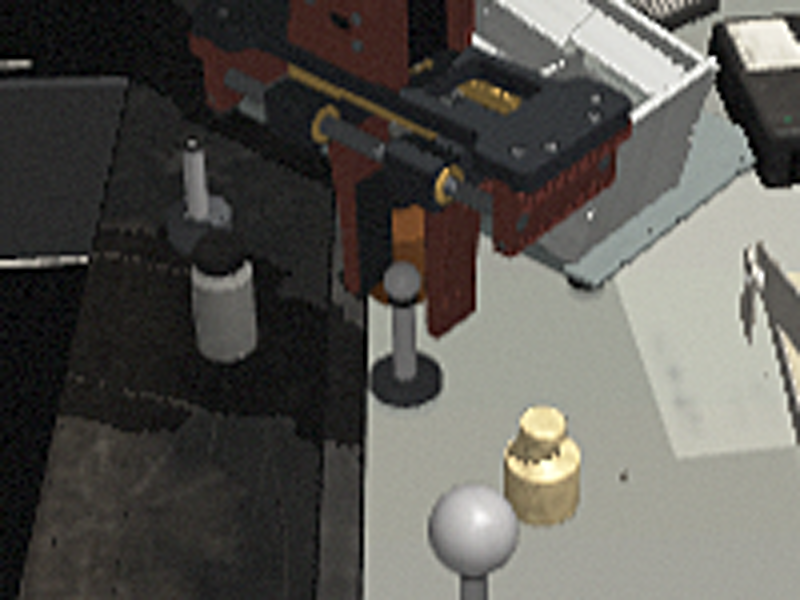

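```bash
python3 -m inch '[[200,0,0,0,0,0,0],[230,0,0,0,0,0,0],[230,0,0,0,0,0,0],[230,0,0,0,0,0,0],[230,0,0,0,0,0,0]]'; python3 look.py s3 

```

```text
clock: 8.25
eef_pos: [495.5, -286.7, 53.1]
orientation: [-0.198, -0.678, -0.201, 0.679]
force: [-2.6, 4.4, 3.8]
finger_gap: 13.9
[ 495.5 -286.8   53.1] 14.15005470340784 [-3.4  4.5  3.8] [-0.     0.     0.001 -0.001  0.    -0.001]
[305.9 306. ]
```

View pics/s3.png

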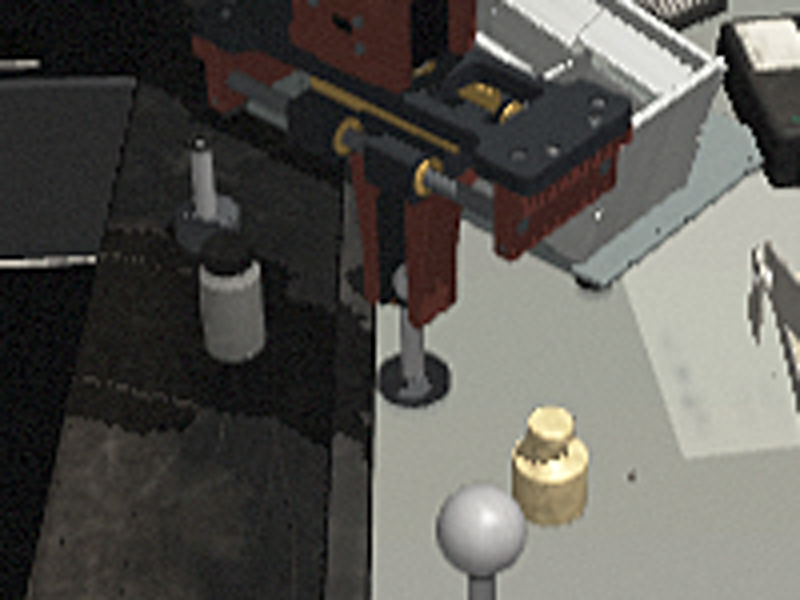

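```bash
python3 -m inch '[[190,0,0,0,0,0,0],[190,0,0,0.1,0,0,0],[190,0,0,0.4,0,0,0],[190,0,0,0.4,0,0,0],[230,0,0,0.4,0,0,0],[230,0,0,0.4,0,0,0],[230,0,0,0.4,0,0,0]]'; python3 look.py s4 

```

```text
clock: 8.88
eef_pos: [497.2, -288.5, 57.2]
orientation: [0.2, 0.678, 0.2, -0.678]
force: [-0.7, 0.9, 2.8]
finger_gap: 14.5
[ 497.2 -288.4   57.1] 14.311414073786633 [0.2 0.6 3.1] [ 0.     0.001  0.002  0.    -0.001 -0.001]
[307.1 304.5]
```

View pics/s4.png

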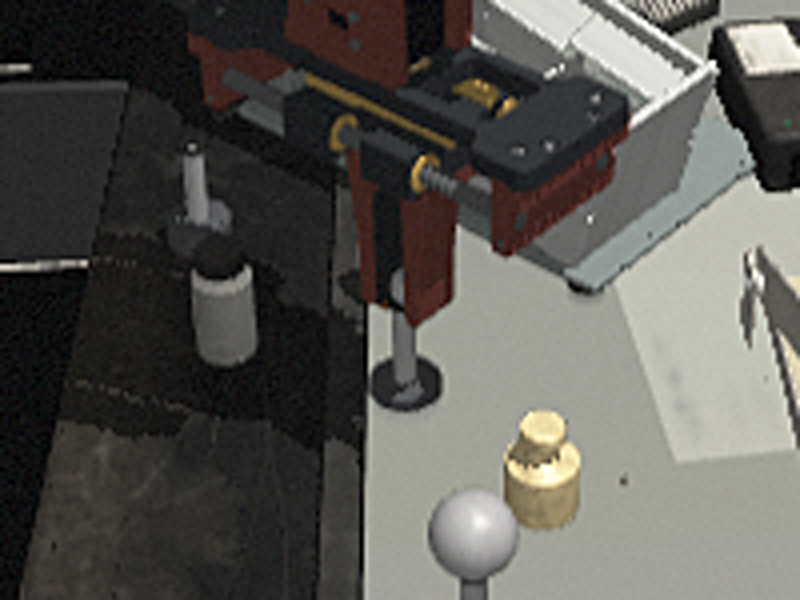

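```bash
python3 -m inch '[[230,0,0,0.5,0,0,0],[230,0,0,1.5,0,0,0],[230,0,0,4,0,0,0],[230,0,0,7,0,0,0],[230,0,0,10,0,0,0],[230,0,0,13,0,0,0],[230,0,0,13,0,0,0],[230,0,0,13,0,0,0]]'; python3 look.py s5 

```

```text
clock: 9.6
eef_pos: [498.4, -289.4, 189.7]
orientation: [0.201, 0.679, 0.198, -0.677]
force: [0.6, 0.2, -0.3]
finger_gap: 14.6
[ 497.3 -288.6  187.9] 14.093291384117055 [-0.1  0.2 -0.9] [ 0.     0.032  0.032  0.    -0.006 -0.   ]
[305.1 237.8]
```

View pics/s5.png

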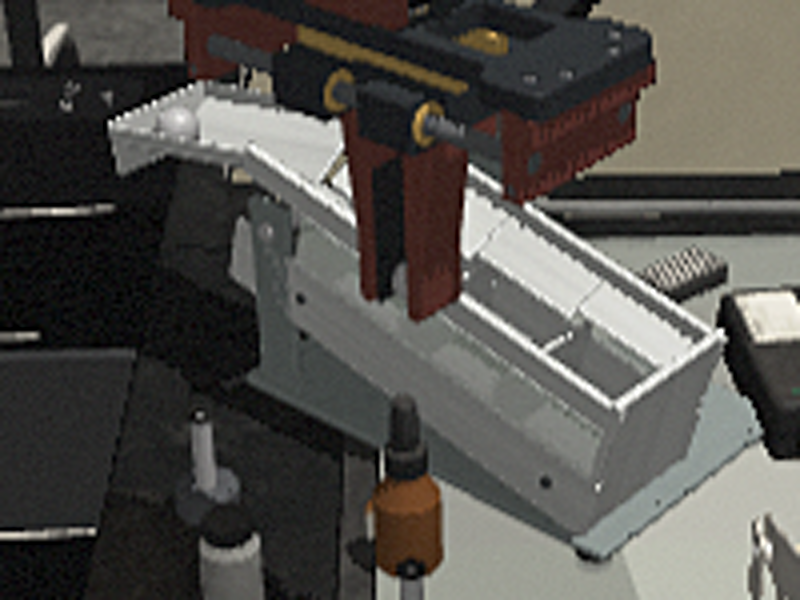

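```bash
python3 -m inch '[[230,0,3,0.5,0,0,0],[230,-0.1,7,0.5,0,0,0],[230,-0.2,11,0.5,0,0,0],[230,-0.3,15,0.5,0,0,0],[230,-0.4,19,0.5,0,0,0],[230,-0.5,23,0,0,0,0],[230,-0.5,26.9,0,0,0,0],[230,-0.5,26.9,-2,0,0,0],[230,-0.5,26.9,-5,0,0,0],[230,-0.5,26.9,-5.6,0,0,0],[230,-0.5,26.9,-5.6,0,0,0],[230,-0.5,26.9,-5.6,0,0,0]]'; python3 look.py s6 

```

```text
clock: 10.65
eef_pos: [491.3, -19.6, 130.4]
orientation: [-0.199, -0.678, -0.2, 0.679]
force: [-0.7, 0.2, 0.4]
finger_gap: 14.1
[492.2 -19.9 131.2] 14.036574871912972 [-0.2 -0.4  0.2] [-0.005 -0.017 -0.014 -0.001 -0.004 -0.   ]
[269.5 196.7]
```

View pics/s6.png

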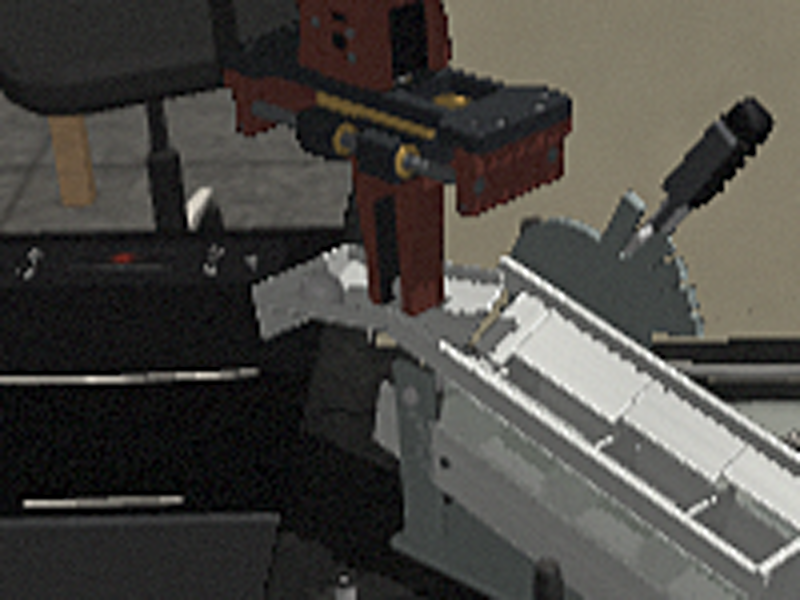

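```bash
python3 -m inch '[[200,0,0,0,0,0,0],[175,0,0,0,0,0,0],[160,0,0,0,0,0,0],[160,0,0,0,0,0,0],[160,0,0,2,0,0,0],[140,0,0,6,0,0,0],[120,0,0,7,0,0,0],[120,0,0,7,0,0,0]]'; python3 look.py s7 

```

```text
clock: 11.37
eef_pos: [494.8, -20.0, 204.4]
orientation: [0.201, 0.681, 0.198, -0.676]
force: [0.2, 0.5, -0.3]
finger_gap: 45.3
[493.4 -19.7 202.4] 46.552327545387236 [-0.1  0.4  0. ] [ 0.001  0.033  0.05   0.001 -0.014  0.   ]
[267.7 163.8]
```

View pics/s7.png

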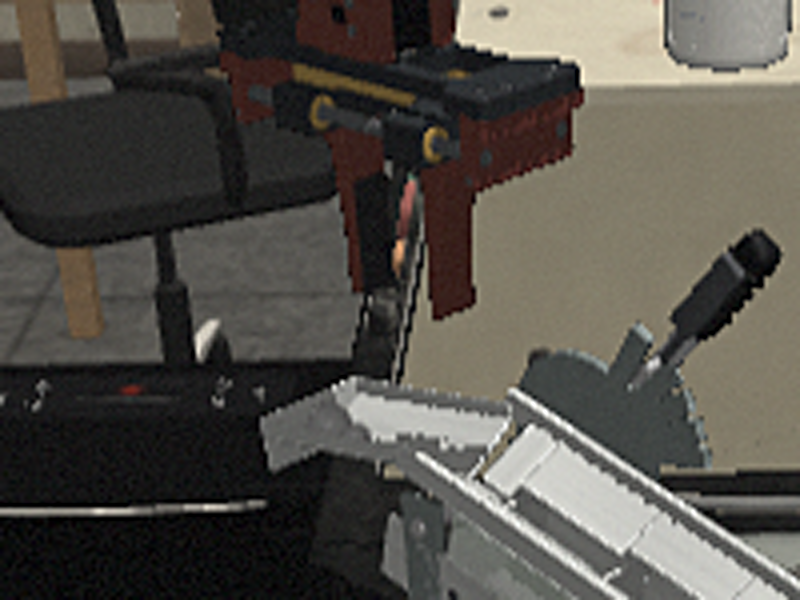

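```bash
python3 -m inch '[[100,-0.1,-4,0,0,0,0],[100,-0.2,-8,0,0,0,0],[100,-0.3,-12,0,0,0,0],[100,-0.4,-16,0,0,0,0],[100,-0.5,-20,0,0,0,0],[100,-0.6,-24,0,0,0,0],[100,-0.7,-28,-1,0,0,0],[100,-0.8,-32,-3,0,0,0],[100,-0.9,-36,-5,0,0,0],[100,-1,-39.5,-7,0,0,0],[100,-1,-42,-7,0,0,0],[100,-1,-42,-7,0,0,0]]'; python3 -m inch '[[100,0,0,0,0,0,0],[100,0,0,0,0,0,0]]';python3 look.py l1 
python3 - <<'E'
from h import *
c=optics.camera("top");im=c["image"][:,:,::-1];cv2.imwrite("pics/top4.png",cv2.resize(im[180:340,120:320],None,fx=3.7,fy=3.7,interpolation=cv2.INTER_CUBIC))
E
```

```text
clock: 12.42
eef_pos: [480.3, -444.0, 126.9]
orientation: [-0.198, -0.678, -0.199, 0.68]
force: [0.5, -0.2, 0.0]
finger_gap: 53.4
clock: 12.58
eef_pos: [481.2, -438.1, 129.4]
orientation: [-0.198, -0.678, -0.201, 0.679]
force: [0.4, 0.6, 0.4]
finger_gap: 53.4
[ 481.6 -437.8  130.1] 53.528217682584526 [ 0.8  0.8 -0.2] [ 0.013 -0.017 -0.002 -0.     0.001 -0.002]
[323.4 330.9]
```

View pics/l1.png

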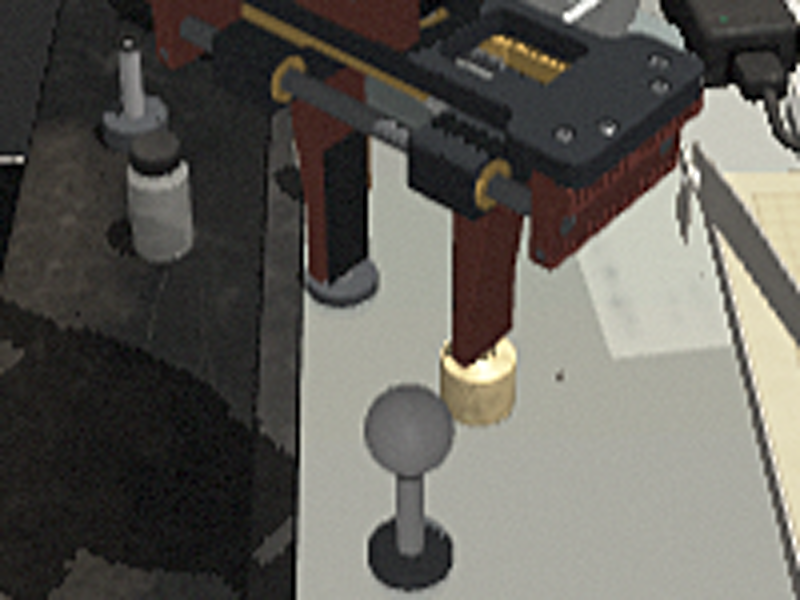

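View pics/top4.png

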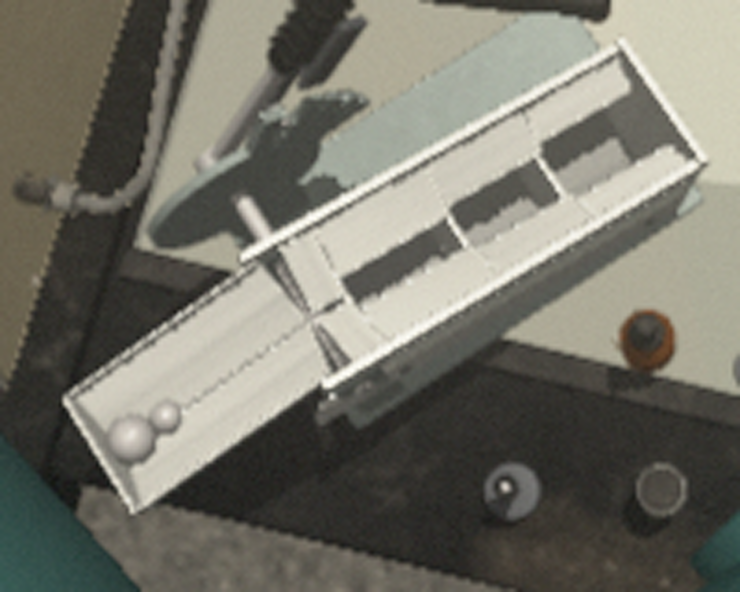

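```bash
python3 -m inch '[[100,0.15,-0.2,-2.5,0,0,0],[100,0.15,-0.2,-5,0,0,0],[100,0.15,-0.2,-7.6,0,0,0],[100,0.15,-0.2,-7.6,0,0,0],[100,0.15,-0.2,-7.6,0,0,0],[100,0.15,-0.2,-7.6,0,0,0]]'; python3 look.py l2 

```

```text
clock: 13.18
eef_pos: [484.4, -441.3, 56.4]
orientation: [0.2, 0.678, 0.2, -0.678]
force: [-0.3, -0.9, 1.0]
finger_gap: 53.9
[ 484.7 -441.9   56.9] 53.37023159396512 [-0.2  0.6 -0.3] [-0.003 -0.006 -0.007  0.    -0.005 -0.   ]
[326.7 371.2]
```

View pics/l2.png

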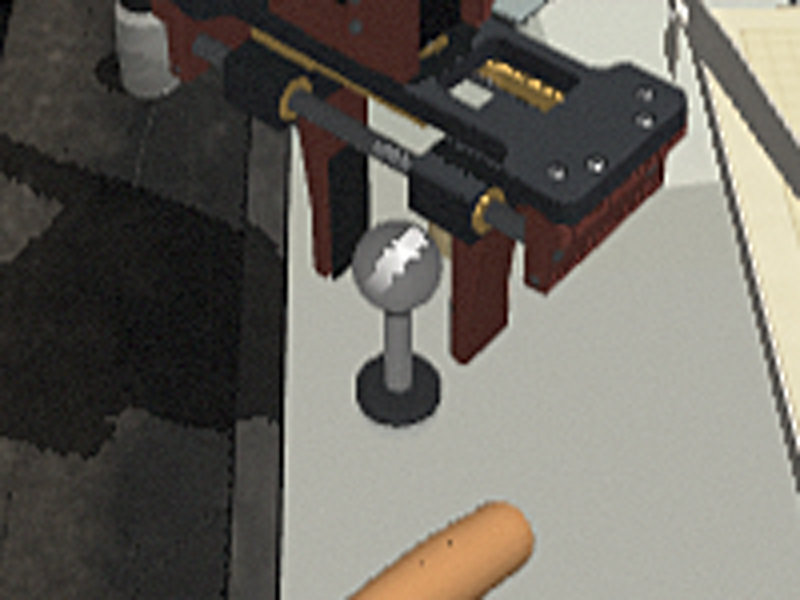

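```bash
python3 -m inch '[[100,-0.1,0.05,-0.2,0,0,0],[150,-0.1,0.05,-0.2,0,0,0],[185,-0.1,0.05,-0.2,0,0,0],[185,-0.1,0.05,-0.2,0,0,0],[185,-0.1,0.05,-0.2,0,0,0],[185,-0.1,0.05,-0.2,0,0,0],[185,-0.1,0.05,-0.2,0,0,0]]'; python3 look.py l3 

```

```text
clock: 13.82
eef_pos: [482.6, -441.0, 53.2]
orientation: [0.2, 0.678, 0.2, -0.678]
force: [-0.5, -0.9, 2.7]
finger_gap: 31.1
[ 482.6 -441.    53.2] 30.8365919376675 [-0.7  0.4  2.1] [-0.001  0.001  0.001 -0.001 -0.002 -0.002]
[325.2 373. ]
```

View pics/l3.png

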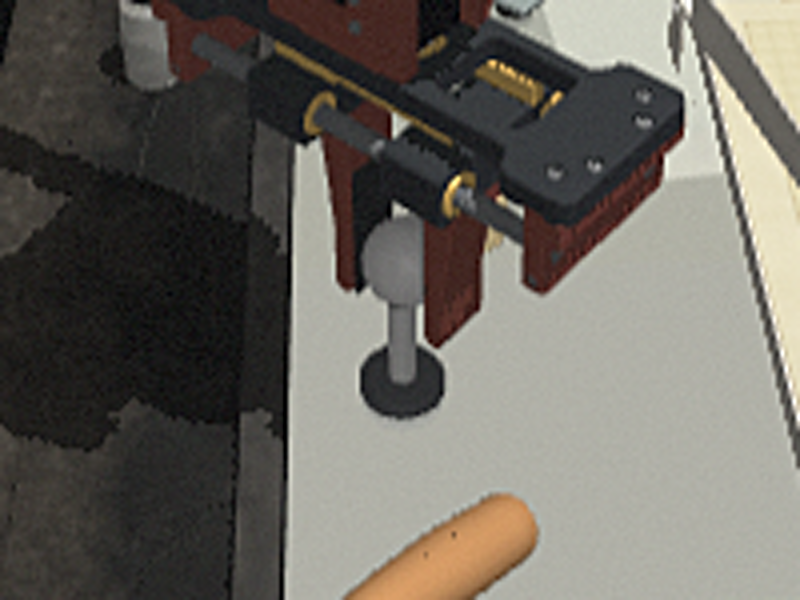

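```bash
python3 -m inch '[[185,0,0,0.5,0,0,0],[185,0,0,2,0,0,0],[185,0,0,4.5,0,0,0],[185,0,0,7.5,0,0,0],[185,0,0,10.5,0,0,0],[185,0,0,13.5,0,0,0],[185,0,0,14,0,0,0],[185,0,0,14,0,0,0],[185,0,0,14,0,0,0]]'; python3 look.py l5 

```

```text
clock: 14.62
eef_pos: [482.2, -440.6, 192.2]
orientation: [-0.199, -0.678, -0.2, 0.678]
force: [1.2, 1.2, -1.8]
finger_gap: 30.5
[ 481.7 -440.   191.2] 30.436299438175066 [ 0.2  0.9 -2. ] [ 0.001  0.015  0.012 -0.002  0.003 -0.001]
[323.7 295.9]
```

View pics/l5.png

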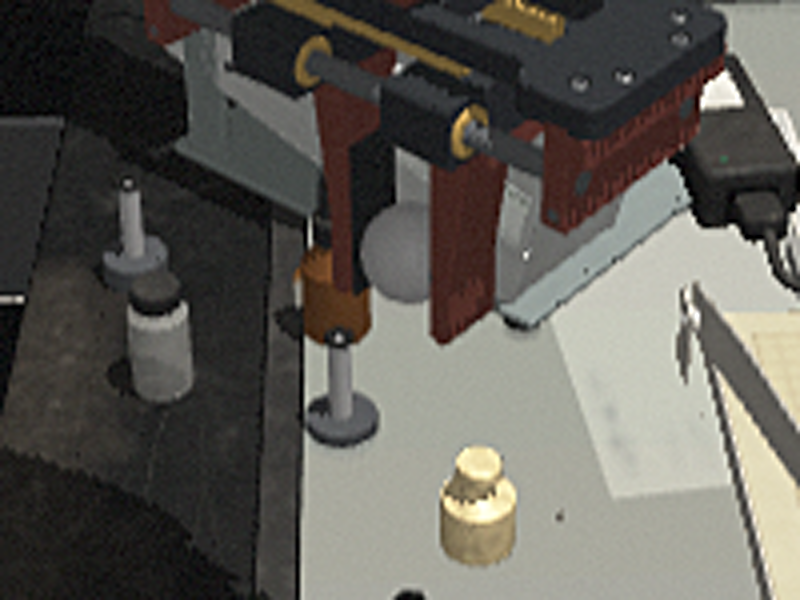

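Held. Now to the drop point (492.5, −19.5).

```bash
python3 -m inch '[[185,0.1,3,0.5,0,0,0],[185,0.2,7,0.5,0,0,0],[185,0.3,11,0.5,0,0,0],[185,0.4,15,0.5,0,0,0],[185,0.5,19,0.5,0,0,0],[185,0.6,23,0.5,0,0,0],[185,0.7,27,0.5,0,0,0],[185,0.8,31,0.5,0,0,0],[185,0.9,35,0.5,0,0,0],[185,1,39,0.5,0,0,0],[185,1.1,42,0.5,0,0,0],[185,1.1,42,0,0,0,0]]'; python3 -m inch '[[185,0,0,-2,0,0,0],[185,0,0,-4,0,0,0],[185,0,0,-4,0,0,0],[185,0,0,-4,0,0,0]]'; python3 look.py l6 

```

```text
clock: 15.67
eef_pos: [491.9, -15.7, 191.6]
orientation: [-0.2, -0.677, -0.202, 0.679]
force: [0.2, -0.8, -0.9]
finger_gap: 30.8
clock: 16.0
eef_pos: [491.5, -20.9, 151.0]
orientation: [-0.199, -0.677, -0.2, 0.68]
force: [-0.4, -0.8, -0.4]
finger_gap: 30.5
[492.7 -21.2 152.1] 30.834102164053718 [ 0.2 -0.2 -1.5] [-0.001 -0.022 -0.026  0.002  0.001  0.003]
[269.2 187.6]
```

View pics/l6.png

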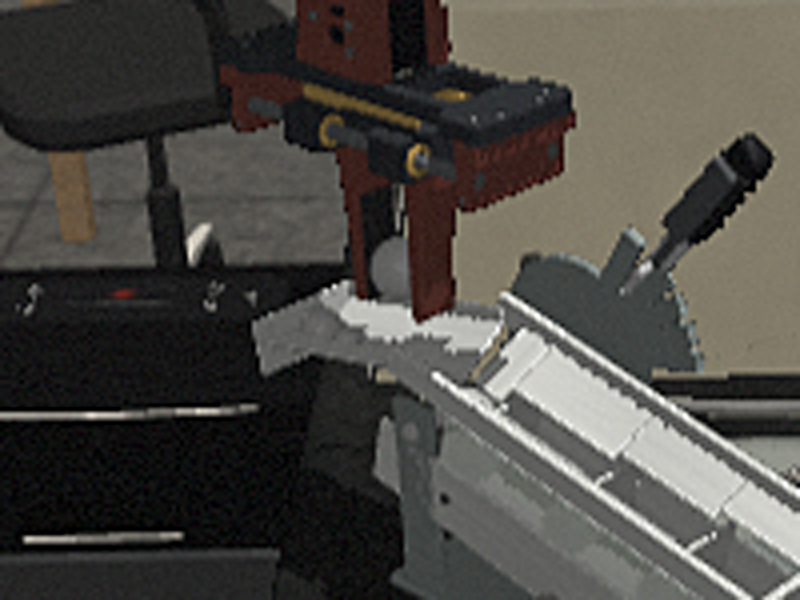

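```bash
python3 -m inch '[[185,0,0.1,-1,0,0,0],[185,0,0.1,-1.9,0,0,0],[185,0,0.1,-1.9,0,0,0],[185,0,0.1,-1.9,0,0,0],[165,0,0.1,-1.9,0,0,0],[145,0,0.1,-1.9,0,0,0],[135,0,0.1,-1.9,0,0,0],[135,0,0.1,-1.9,0,0,0],[135,0,0.1,0.5,0,0,0],[135,0,0.1,4,0,0,0],[135,0,0.1,8,0,0,0],[135,0,0.1,10,0,0,0]]'; python3 look.py l7 

```

```text
clock: 17.05
eef_pos: [495.4, -20.2, 257.4]
orientation: [0.201, 0.68, 0.199, -0.677]
force: [1.3, -0.2, 0.1]
finger_gap: 41.2
[497.3 -20.5 260.1] 41.32437400646284 [ 0.8 -1.1  1. ] [-0.     0.034  0.05  -0.002 -0.12   0.   ]
[267.8 135.4]
```

View pics/l7.png

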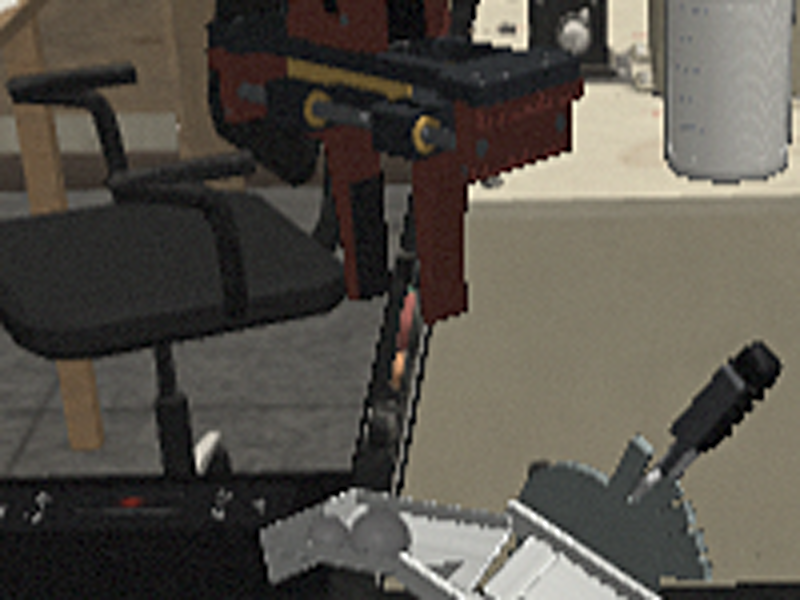

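```bash
python3 -m inch '[[110,1,-0.4,2,0,0,7],[110,2.5,-0.8,2,0,0,14],[110,4,-1.3,2,0,0,21],[110,5.5,-1.8,2,0,0,28],[110,7,-2.4,2,0,0,35],[110,8.5,-2.8,2,0,0,42],[110,10,-3.3,2,0,0,49],[110,11.5,-3.8,2,0,0,56],[110,13,-4.3,2,0,0,63],[110,14.7,-4.9,2,0,0,70],[110,14.7,-4.9,2,0,0,77],[110,14.7,-4.9,2,0,0,84]]'; python3 -m inch '[[110,0,0,0,0,0,6],[110,0,0,0,0,0,6],[110,0,0,0,0,0,6],[110,0,0,0,0,0,6]]'
python3 look.py v1 
python3 - <<'E'
from h import *
from scipy.spatial.transform import Rotation as Rn
s=bot.observe(); print(s["q"].round(2)); print(Rn.from_quat(s["orientation"],scalar_first=True).as_matrix().round(3))
c=optics.camera("top");im=c["image"][:,:,::-1];cv2.imwrite("pics/top5.png",cv2.resize(im[80:340,100:340],None,fx=2.3,fy=2.3,interpolation=cv2.INTER_CUBIC))
E
```

```text
clock: 18.1
eef_pos: [641.5, -69.4, 272.4]
orientation: [0.603, 0.369, 0.603, -0.369]
force: [-0.4, -0.1, 0.3]
finger_gap: 50.0
clock: 18.43
eef_pos: [640.5, -68.9, 273.0]
orientation: [0.62, 0.339, 0.62, -0.339]
force: [-0.1, 0.2, 1.0]
finger_gap: 49.7
[640.5 -68.9 273. ] 50.10869591102462 [-0.4  0.3  0.2] [-0.    -0.002 -0.001  0.     0.001 -0.011]
[347.7 129.1]
[-0.21  0.39  1.34 -0.    1.41 -0.78]
[[ 0.     0.842  0.54 ]
 [-0.     0.54  -0.842]
 [-1.    -0.     0.   ]]
```

View pics/v1.png

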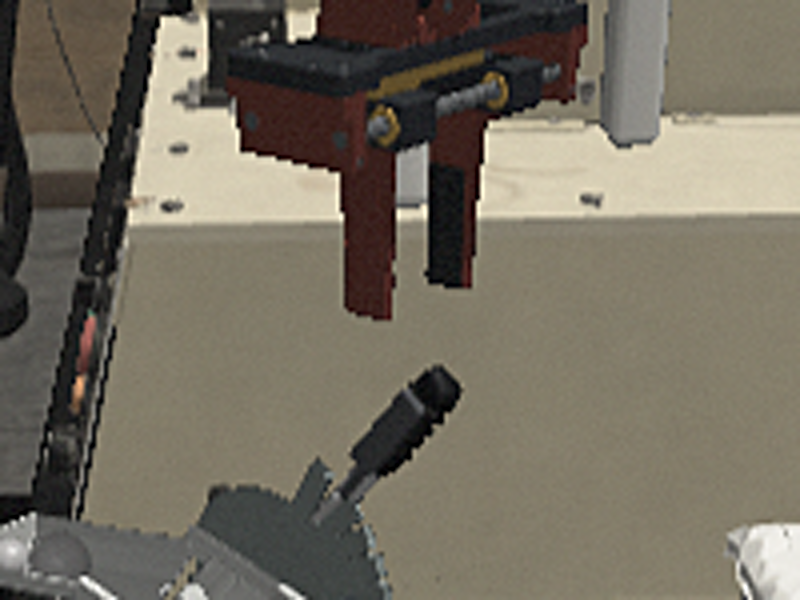

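View pics/top5.png

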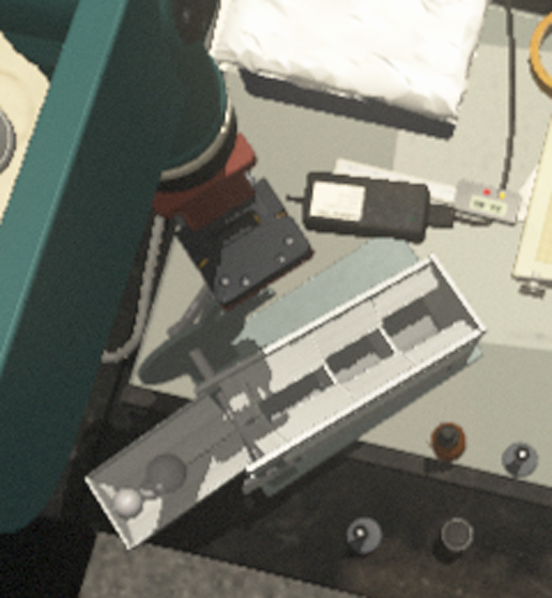

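```bash
python3 -m inch '[[110,-0.1,0,-2.5,0,0,0],[110,-0.1,0,-5,0,0,0],[110,-0.1,0,-7,0,0,0],[110,-0.1,0,-8.2,0,0,0],[110,-0.1,0,-8.2,0,0,0],[110,-0.1,0,-8.2,0,0,0]]'
python3 look.py v2
```

```text
clock: 19.03
eef_pos: [639.5, -68.9, 190.9]
orientation: [0.62, 0.338, 0.621, -0.339]
force: [-0.4, -0.2, -0.1]
finger_gap: 49.9
[640.3 -69.1 191.9] 50.01885274042413 [-0.2  0.7  0.5] [ 0.001 -0.015 -0.017  0.001  0.001 -0.004]
[346.8 169.3]
```

View pics/v2.png

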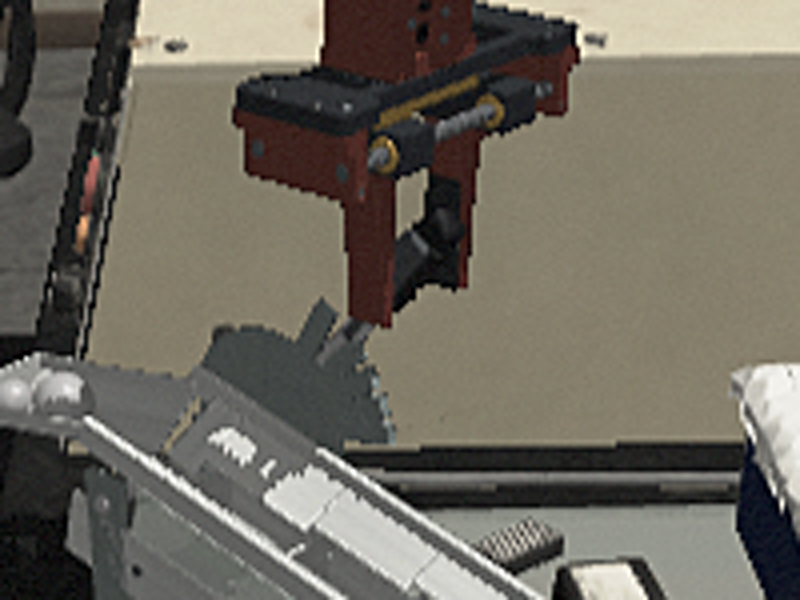

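```bash
python3 -m inch '[[170,0,0,0,0,0,0],[205,0,0,0,0,0,0],[205,0,0,0,0,0,0],[205,0,0,0,0,0,0],[205,0,0,0,0,0,0],[205,0,0,0,0,0,0]]'
python3 look.py v3
```

```text
clock: 19.58
eef_pos: [641.5, -68.2, 191.8]
orientation: [0.622, 0.339, 0.62, -0.337]
force: [3.8, 2.6, 0.6]
finger_gap: 21.4
[641.5 -68.2 191.8] 21.512563040020822 [4.5 2.7 0. ] [-0.001  0.001  0.    -0.     0.002 -0.001]
[347.3 169.1]
```

View pics/v3.png

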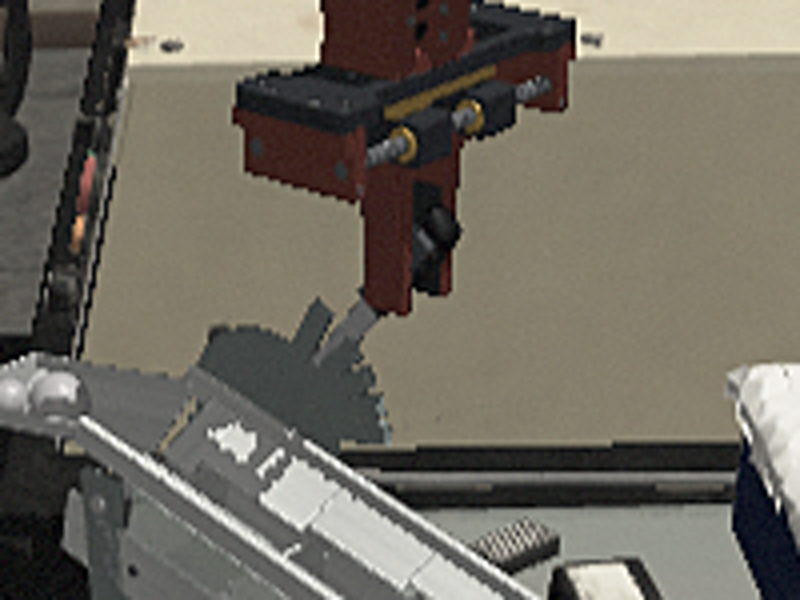

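```bash
python3 -m inch '[[205,0.19,-0.3,-0.36,2.1,1.35,0],[205,0.38,-0.59,-0.73,4.2,2.7,0],[205,0.38,-0.59,-0.73,4.2,2.7,0],[205,0.38,-0.59,-0.73,4.2,2.7,0]]'
python3 look.py v4
```

```text
clock: 19.97
eef_pos: [645.4, -74.2, 184.0]
orientation: [0.594, 0.354, 0.647, -0.322]
force: [5.0, 4.1, 1.0]
finger_gap: 21.6
[645.3 -74.  184.2] 21.562860169021203 [3.9 3.1 0.4] [ 0.005 -0.007  0.005 -0.007 -0.003  0.   ]
[350.  173.6]
```

View pics/v4.png

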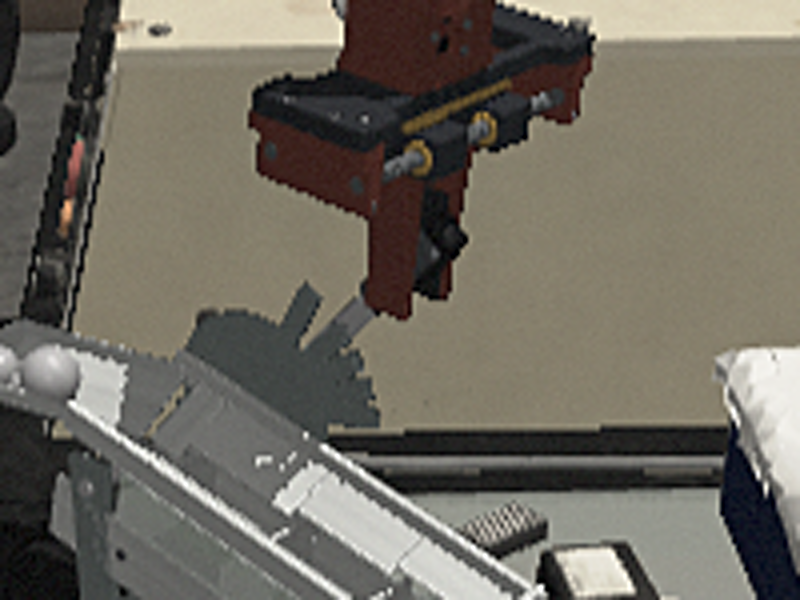

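```bash
python3 -m inch '[[205,0.17,-0.26,-0.4,2.1,1.35,0],[205,0.34,-0.53,-0.8,4.2,2.7,0],[205,0.49,-0.76,-1.22,6.3,4.05,0],[205,0.64,-1,-1.64,8.4,5.4,0],[205,0.77,-1.2,-2.08,10.5,6.75,0],[205,0.9,-1.4,-2.53,12.6,8.1,0],[205,1.01,-1.57,-2.99,14.7,9.45,0],[205,1.12,-1.74,-3.45,16.8,10.8,0],[205,1.2,-1.86,-3.83,18.5,11.9,0],[205,1.26,-1.95,-4.15,19.9,12.8,0],[205,1.26,-1.95,-4.15,19.9,12.8,0],[205,1.26,-1.95,-4.15,19.9,12.8,0]]'
python3 look.py v5
```

```text
clock: 21.02
eef_pos: [657.9, -93.4, 142.2]
orientation: [0.449, 0.413, 0.755, -0.243]
force: [5.9, 3.7, -1.0]
finger_gap: 21.4
[657.9 -93.4 142.3] 21.875135749447434 [5.1 2.9 0.7] [ 0.004 -0.007  0.004 -0.006 -0.005  0.002]
[358.8 196.2]
```

View pics/v5.png

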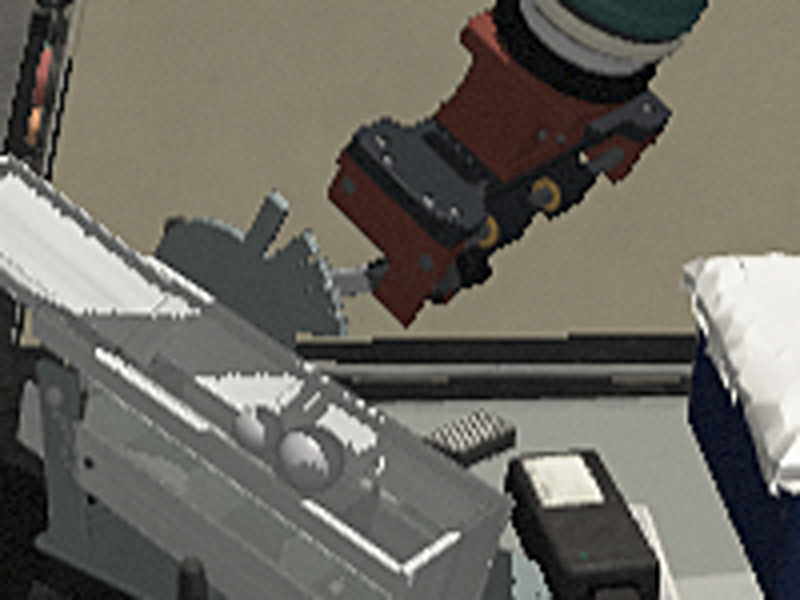

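```bash
python3 -m inch '[[205,0.02,-0.03,-0.1,0.4,0.3,0],[205,0.02,-0.03,-0.1,0.4,0.3,0],[205,0.02,-0.03,-0.1,0.4,0.3,0],[205,0.02,-0.03,-0.1,0.4,0.3,0],[205,0.02,-0.03,-0.1,0.4,0.3,0],[205,0.02,-0.03,-0.1,0.4,0.3,0]]'
python3 look.py v6
python3 - <<'E'
from h import *
from scipy.spatial.transform import Rotation as Rn
s=bot.observe();M=Rn.from_quat(s["orientation"],scalar_first=True).as_matrix();print(M.round(3),np.degrees(np.arccos(-M[2,0])))
c=optics.camera("top");im=c["image"][:,:,::-1];cv2.imwrite("pics/top6.png",cv2.resize(im[130:340,120:370],None,fx=2.8,fy=2.8,interpolation=cv2.INTER_CUBIC))
E
```

```text
clock: 21.57
eef_pos: [657.8, -93.3, 142.3]
orientation: [0.446, 0.413, 0.757, -0.241]
force: [3.8, 4.0, 4.5]
finger_gap: 21.1
[657.8 -93.3 142.3] 21.602412733840925 [3.8 4.  3.7] [ 0.001 -0.002 -0.002  0.    -0.002 -0.002]
[358.8 196.2]
[[-0.261  0.84   0.475]
 [ 0.411  0.542 -0.733]
 [-0.874  0.003 -0.487]] 29.124933067317297
```

View pics/v6.png

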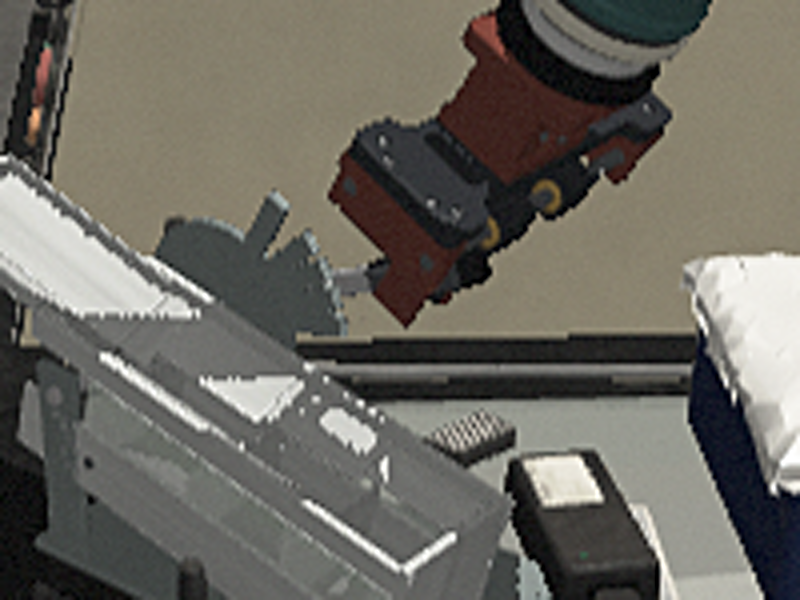

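View pics/top6.png

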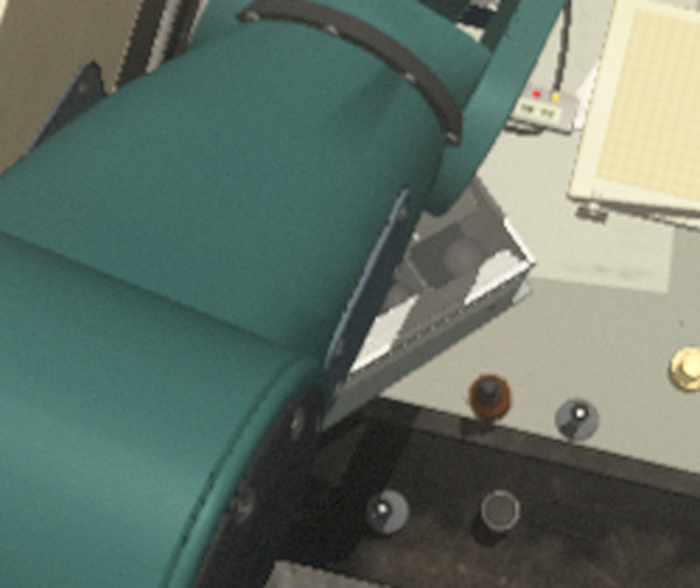

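```bash
python3 -m inch '[[170,0,0,0,0,0,0],[130,0,0,0,0,0,0],[110,0,0,0,0,0,0],[110,0,0,0,0,0,0],[110,0.5,-0.8,1.7,0,0,0],[110,1.3,-2,4.3,0,0,0],[110,2.1,-3.3,7,0,0,0],[110,2.6,-4.1,8.7,0,0,0],[110,2.6,-4.1,12,0,0,0],[110,2.6,-4.1,15,0,0,0],[110,2.6,-4.1,16,0,0,0],[110,2.6,-4.1,16,0,0,0]]'
python3 look.py v7 345 190
```

```text
clock: 22.67
eef_pos: [683.4, -136.3, 304.3]
orientation: [0.447, 0.413, 0.756, -0.242]
force: [0.1, 0.5, 0.4]
finger_gap: 50.3
[ 682.7 -136.   301.8] 49.901224152975765 [-0.1 -0.6 -0.8] [-0.     0.034  0.057 -0.006 -0.02  -0.004]
[383.2 122.8]
```

View pics/v7.png

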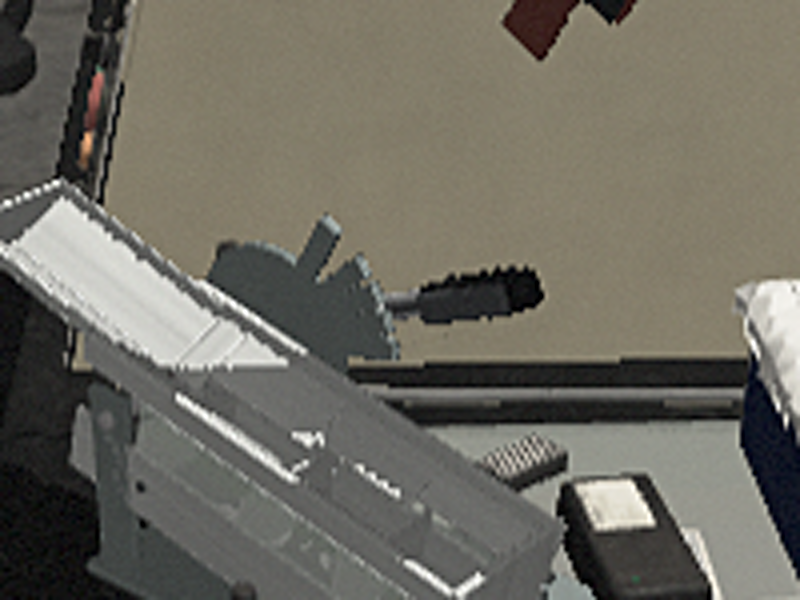

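```bash
python3 -m inch '[[110,-2,-3,0,0,0,0],[110,-4,-6,0,0,0,0],[110,-6,-9,0,0,0,0],[110,-8,-12,0,0,0,0],[110,-10,-15,0,0,0,0],[110,-12,-18,0,0,0,0],[110,-14,-21,0,0,0,0],[110,-16,-24,0,0,0,0],[110,-18,-27,0,0,0,0],[110,-20,-30,0,0,0,0],[110,-20,-32,0,0,0,0],[110,-20,-32,0,0,0,0]]'
python3 look.py v8 345 215
python3 - <<'E'
from h import *
c=optics.camera("top");im=c["image"][:,:,::-1];cv2.imwrite("pics/top7.png",cv2.resize(im[150:350,120:380],None,fx=3,fy=3,interpolation=cv2.INTER_CUBIC))
E
```

```text
clock: 23.72
eef_pos: [479.6, -459.1, 297.4]
orientation: [0.442, 0.414, 0.757, -0.244]
force: [-1.1, -0.5, -0.6]
finger_gap: 50.1
[ 480.6 -457.   297.8] 49.96711141652413 [ 0.7  0.1 -0.8] [ 0.044 -0.025  0.023  0.022  0.007  0.011]
[326.3 230.6]
```

View pics/v8.png

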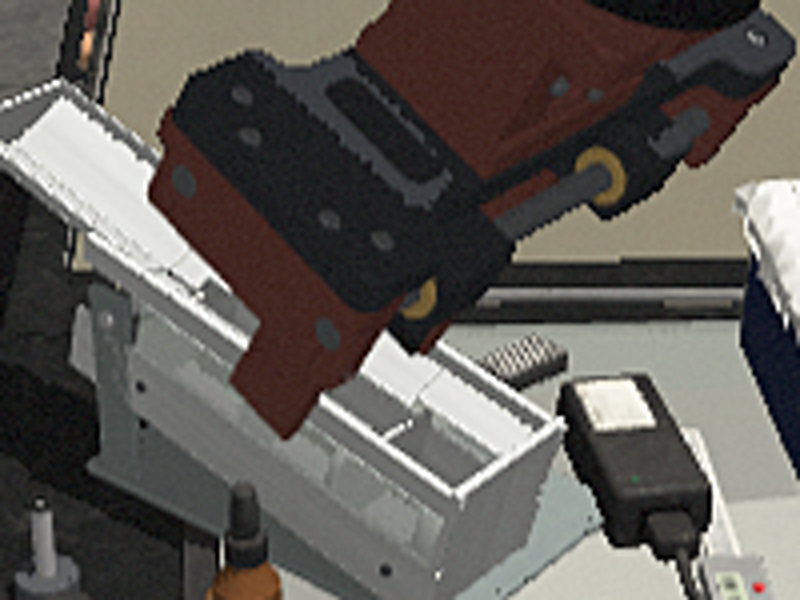

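View pics/top7.png

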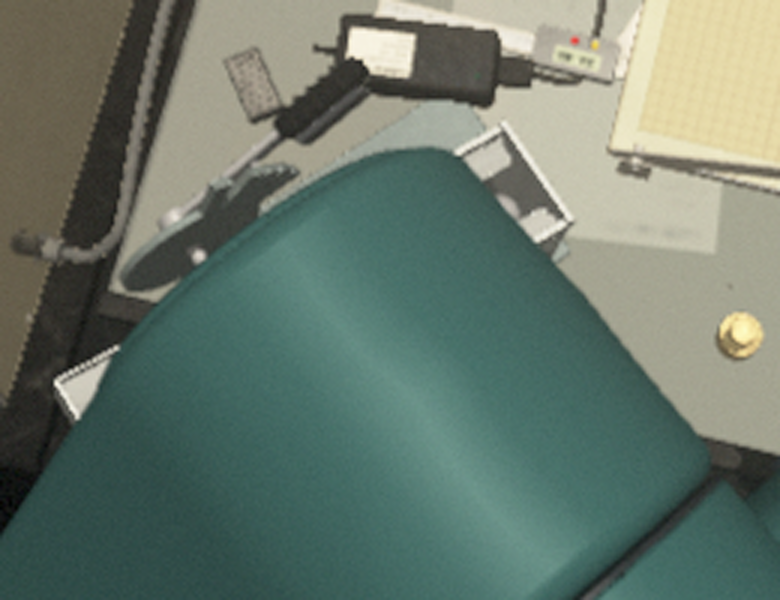

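```bash
python3 -m inch '[[110,-0.5,-1,-1,-5,-3,0],[110,-0.5,-2,-2,-10,-6,0],[110,-0.5,-3,-4,-15,-9.5,0],[110,-0.5,-4,-6,-20,-13,0],[110,-0.5,-5,-8,-24.1,-15.5,0],[110,-0.5,-6,-11,-24.1,-15.5,0],[110,-0.5,-8,-13,-24.1,-15.5,0],[110,-0.5,-8,-13,-24.1,-15.5,0],[110,-0.5,-8,-13,-24.1,-15.5,0]]'
python3 look.py v9 345 215
python3 - <<'E'
from h import *
c=optics.camera("top");im=c["image"][:,:,::-1];cv2.imwrite("pics/top8.png",cv2.resize(im[150:350,120:380],None,fx=3,fy=3,interpolation=cv2.INTER_CUBIC))
E
```

```text
clock: 24.57
eef_pos: [477.0, -533.3, 169.1]
orientation: [0.617, 0.34, 0.625, -0.336]
force: [0.4, -0.1, 0.5]
finger_gap: 49.6
[ 477.7 -533.9  170.7] 50.01745834292483 [-0.1 -0.8  1. ] [ 0.002 -0.023 -0.027 -0.001  0.002 -0.001]
[343.9 358.9]
```

View pics/v9.png

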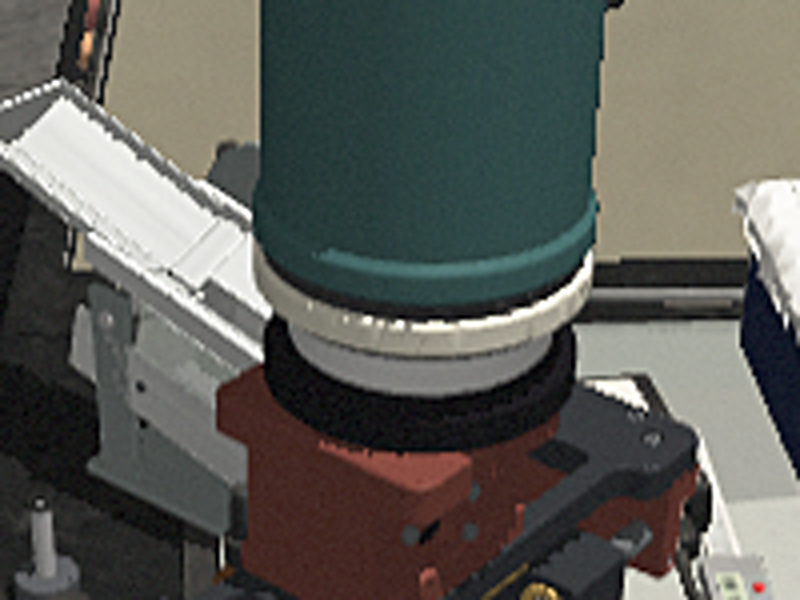

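View pics/top8.png

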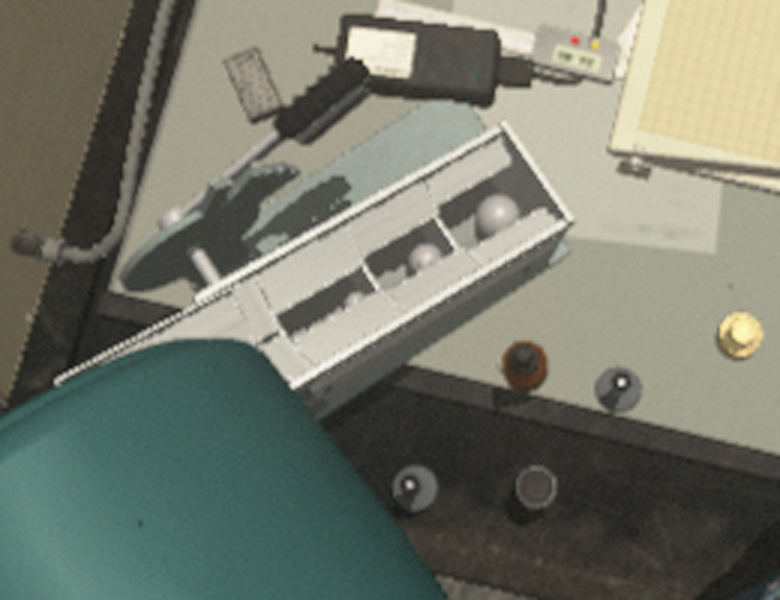

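```bash
python3 - <<'E'
from h import *
c=optics.camera("top");O=np.array([514.8,-54.1,0]);u=np.array([.5417,-.8406,0]);v=np.array([.8406,.5417,0])
for k,p,r in (("L",(497,217),16),("M",(425,258),12),("S",(355,299),8)):
    px=np.array(p)/3+(120,150)
    for name,zz in (("down",lambda x:118-x*.249-47+r),("on V",lambda x:118-x*.249+1.15*r)):
        x=100
        for _ in range(5):
            X=plane(c,px,zz(x)); x=(X-O)@u
        print(k,name,round(x,1),round((X-O)@v,1),round(X[2],1))
s=bot.observe();print(s["force"],s["qvel"].round(3))
E
```

```text
L down 179.3 -1.3 42.4
L on V 174.1 -11.6 93.1
M down 121.8 0.0 52.7
M on V 119.4 -10.2 102.1
S down 67.2 0.6 62.3
S on V 67.3 -9.4 110.4
[-0.00513535 -0.63530631  0.97669971] [-0.002 -0.009 -0.009 -0.002 -0.001 -0.   ]
```

```bash
python3 -m inch '[[110,0,0,0,0,0,0],[110,0,0,0,0,0,0],[110,0,0,0,0,0,0]]'; python3 -c "
from rig import bot
print(bot.finish_job())"
```

```text
clock: 24.97
eef_pos: [477.7, -535.6, 172.2]
orientation: [0.618, 0.34, 0.623, -0.337]
force: [0.3, -0.8, 0.4]
finger_gap: 50.1
the job is handed in; nothing more can be done
None
```

I put the medium, small and large balls into the tray in that order. I then squeezed the trigger home and swung the lever down. After that I let go, backed the arm clear and handed the job in at about 25 s of the 69 s allowed.

**Balls:** In the last top picture each ball is in the pocket of its size. Casting rays at floor height puts all three within about 1.5 mm of the ramp's middle line, at x = 67, 122 and 179 mm. Assuming they still rested on the V put them 9 to 12 mm off that line, so they are down in the pockets.

**Lever:** It stayed down after I let go. The tool had turned 29° with it, against a full swing of 28.6° (0.5 rad).

**Bystanders:** The vial, dropper bottle and brass weight looked upright and in place in the pictures. I did not measure them again at the end.

**What disagreed:**
- **Cameras:** The two views differed by 5 to 8 mm on the ball positions. I went mostly by the side view, which agreed with where the gripper appeared.
- **Small ball:** My first grip on it pressed on the stand's ring, with about 5 N sideways. I opened, rose 4 mm and took it again without trouble.
- **Opening readings:** The finger opening read 1 to 2 mm less than the ball diameters on every grasp.

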